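# Load the wagon printer's chute and put the odd bodies in the tote

## Robot

A 7-joint arm with a two-finger parallel gripper is mounted at the origin on the work surface. World frame = base frame: x ahead of the robot, y to its left, z up, the work surface at z = 0. Lengths are in m, angles in degrees, forces in N, time in s.
With the tool pointing down it reaches from about 0.4 to 0.75 m from the base axis. Payload 19.5 kg.
Tool frame: the origin (TCP) lies midway between the tips of the shut fingers; the grasp point (between the pads) lies 19 mm behind it; z points along the fingers, y is the line along which they close (so a half turn about z gives the same grasp; the last joint's range is limited). The gripper opens to 85 mm and grips with 20 to 120 N. Pads are 22 mm wide; open, the fingers measure 114 mm over their backs; the gripper's body (76 mm by 85 mm) begins 54 mm behind the grasp point. The pads swing forward as they close: fully open they stand 13 mm farther back than shut.
Start: joints at [-74.868, 40.479, -1.581, 85.061, 1.261, 54.483, -4.326], TCP at [0.173, 0.548, 0.231] pointing down, gripper open.
Joint ranges: [-155.06, 155.06], [-18.47, 123.98], [-90, 86.84], [0, 140.48], [-83.41, 263.41], [0, 116], [-161.91, 161.91]. Speed limits (degrees/s): [108.29, 108.29, 147.25, 147.25, 172.46, 172.46, 172.46].

## Interface

Orientations are given as a 3x3 rotation matrix whose columns are the frame's x, y, z axes.
In Python, from plant import manip gives the robot as it stands.
- The arm moves only by the tool drive_tool, never from a script. Its argument "moves" is a list of rows, each a list of 5 numbers: the opening in per cent of the stroke, from 0 (shut) to 100 (fully open), then the shift along the tool's x, y, z normalised to -1 to 1, where 1 is 15 cm, then the turn about the tool's z normalised to -1 to 1, where 1 is 90 degrees. A call has 1 to 12 rows; each row is the pose to reach, as a shift and turn from the pose commanded when the call began, along the tool's axes at that moment; what a row does not reach only later rows make up. A row lasts 1/8 s, in which the tool goes at most 62.5 mm and 10.7 degrees, less where a joint would pass 70% of its speed; a pose out of reach is approached as far as the arm can. A call with a number of a shift or a turn outside -1 to 1 is refused whole. A call with a gripper value outside its range is refused whole. The fingers move at their own pace and stop on an object; the grip force is fixed at half the most. Time passes only in rows, so rows that repeat a pose let the fingers close. It gives the time, the measured TCP pose, the force, the opening and the grip force at its end, in the units of the state.
- manip.observe(): the state, without advancing time (a new reading comes with each control period).
- manip.camera(name): name is "scene" or "top"; returns (picture, depth): 400x640x3 uint8, blue, green, red; 400x640 float32, m along the optical axis (not along the pixel's ray), 0 where there is no reading.
- manip.calibration(name): a dict with "K" (3x3 intrinsics, pixels), "k1" (the pictures are not rectified: a ray, as slopes to the right and down, at radius r is drawn at 1 + k1 r^2 times it, then the intrinsics apply), "xyz" and "orientation" of the camera in the world. Camera axes: x right, y down, z forward; pixel columns grow to the right and rows downward; lengths in m; the calibration is good to about 2 mm. A picture is of the moment at which its call begins. calibration takes no time and is no camera call.
- manip.hand_in(): hands the job in; it is judged then, once.
The state is a dict: "time_s": time; "joint_positions": joint angles; "qd": joint speeds; "tau": joint torques, N m; "ee_pos": TCP position; "tcp_rot": TCP orientation; "wrist_force": force on the tool from outside, world axes, zero at the start; "torque": the same for the moment, N m; "opening": opening from 0.0 (shut) to 1.0 (fully open); "gripper_force": force on a finger pad.
Only numpy, scipy, OpenCV 4.12 (cv2) and the standard library are available. Lean on these libraries where they do the work, as an engineer would, in place of code of your own. Each camera call takes 0.05 s, during which the arm holds its last target. There are 200 camera calls.

## Task

Clear the three grey wagon bodies off the cutting mat. Set the longest one in the open upper end of the sloping feed chute, short of the lamp, let go of it, and then push it down the chute, under the lamp, until it rests against the spring stop, without forcing the stop; lay the other two flat in the tote, the middle-length one in the largest compartment and the shortest in the middle-sized compartment, in whatever order suits. Leave the bottles, jars and tools where they are.

Things in the scene. Friction and masses are not known exactly. Their poses are not given: they have to be found in the camera images.
- coach: Solid model railway wagon body in plain grey primer, lying flat on the 3 mm cutting mat, roof up: 130 mm long (x), 40 mm wide (y), flat upright sides 38 mm high, then a narrower stepped roof (30 mm wide) to 45 mm overall, about 250 g. The same end for end. Origin at the centre of the underside. The longest of the three; it belongs in the chute.
- van: Solid model railway wagon body in plain grey primer, lying flat on the 3 mm cutting mat, roof up: 95 mm long (x), 40 mm wide (y), flat upright sides 38 mm high, then a narrower stepped roof (30 mm wide) to 45 mm overall, about 180 g. The same end for end. Origin at the centre of the underside. The middle one in length; it belongs in the tote's largest compartment.
- tender: Solid model railway wagon body in plain grey primer, lying flat on the 3 mm cutting mat, roof up: 66 mm long (x), 40 mm wide (y), flat upright sides 38 mm high, then a narrower stepped roof (30 mm wide) to 45 mm overall, about 130 g. The same end for end. Origin at the centre of the underside. The shortest of the three; it belongs in the tote's middle-sized compartment.
- chute_top (a point): Middle of the upper, open edge of the feed chute's floor, about 117 mm above the bench. The chute is a fixed straight aluminium channel, sloping 15 degrees down away from the robot, 335 mm along the slope from here to the stop's face, 46 mm wide between two guide walls 6 mm thick and 10 mm high. Friction holds a wagon body still on the slope; it has to be pushed.
- lamp (a point): Middle of the underside (230 mm above the bench) of a fixed level white lamp panel over the channel: 90 mm along the chute, 160 across, 14 thick, covering 53 to 147 mm up-slope of the stop's face. Posts 12 mm thick stand 72 mm either side, at its lower end. The coach's rear end, when home, is under it: an upright hand cannot get there; lean the hand back up the slope and reach in beneath.
- stop_face (a point): Escapement stop at the lower end of the chute: a steel plate (42 mm wide, 26 high) across the channel, a white housing 75 mm high beyond it. This point is on the channel's floor, middle of the face the wagon meets, and moves with the plate. Axes: x down the slope, y across, z square to the channel's floor. With the coach home its origin is 65 mm up-slope of here.
- stop (a joint): How far the spring-loaded stop plate has been pushed down the slope from rest, in m: 0 at rest, 0.02 at the end of its travel. About 2.4 N to start moving, then 0.6 N per mm. Beyond 0.015 (about 11 N) it is forced, which is not allowed. It follows the wagon back a little when the push ends.
- tote_large (a point): Centre of the floor of the largest compartment (118 x 62 mm inside) of the parts tote, a shallow grey tray fixed to the bench, 266 x 70 mm outside, walls and dividers 4 mm thick and 20 mm high from the bench, floor 4 mm. It lies between the other two compartments. Axes: x along the tray, away from the robot, y across it, z up.
- tote_middle (a point): Centre of the floor of the tote's middle-sized compartment, the one nearest the robot, 88 x 62 mm inside; axes as for tote_large. The third, smallest compartment (44 mm) at the far end holds wheelsets and is not used.
- glue: White glue bottle, 34 mm across, 105 mm high, standing on the mat among the wagon bodies. Not part of the work: leave it alone. Origin at its underside's centre.
- jar: Squat glass paint jar, 42 mm across, 55 mm high, standing on the mat. Not part of the work: leave it alone. Origin at its underside's centre.
- spanner: Small steel open-ended spanner, 110 mm long, lying on the mat; origin at mid underside, x along its length. Not part of the work: leave it alone. Origin at its underside's centre.
- thinner: Metal can, 56 mm across, 130 mm high, standing beyond the mat. Not part of the work: leave it alone. Origin at its underside's centre.
- jar2: Squat amber glass jar, 42 mm across, 55 mm high, beyond the mat. Not part of the work: leave it alone. Origin at its underside's centre.
- brush: Brush, 170 mm long, lying beyond the mat. Not part of the work: leave it alone. Origin at its underside's centre.
- driver: Screwdriver, 160 mm long, lying beyond the fixture on the right. Not part of the work: leave it alone. Origin at its underside's centre.

How it is judged (in metres and radians):
On the way, in this order (a step that is already met when the one before it is completed fails the run):
1. the coach body has been set down in the upper part of the chute, at least 90 mm short of the stop, and let go (x of coach in the frame of stop_face between -0.32 and -0.155 m and y of coach in the frame of stop_face between -0.008 and 0.008 m and z of coach in the frame of stop_face between -0.004 and 0.005 m and angle between the x axis of coach and the x axis of stop_face, either way round below 0.08 rad and contact force between the fingers and coach below 0.3 N and linear speed of coach below 0.03 m/s), for 0.1 s.
2. the coach body has been pushed down the chute to the stop (x of coach in the frame of stop_face between -0.069 and -0.061 m and y of coach in the frame of stop_face between -0.008 and 0.008 m and z of coach in the frame of stop_face between -0.004 and 0.005 m and angle between the x axis of coach and the x axis of stop_face, either way round below 0.08 rad), for 0.1 s.
At the end, for the whole second after the job is handed in: Coach flat in the chute, front within 4 mm of the stop face, at rest, stop pushed in under 12 mm; van flat on the floor of the largest tote compartment, tender on that of the middle-sized one, at rest (within 15 mm along, 14 mm across of its centre, tilt under 0.08 rad) (all of step 2 and linear speed of each of coach, van, tender below 0.02 m/s and value of joint stop below 0.012 m and x of van in the frame of tote_large between -0.015 and 0.015 m and y of van in the frame of tote_large between -0.014 and 0.014 m and z of van in the frame of tote_large between -0.004 and 0.005 m and angle between each of van, tender's own z axis and vertical below 0.08 rad and x of tender in the frame of tote_middle between -0.015 and 0.015 m and y of tender in the frame of tote_middle between -0.014 and 0.014 m and z of tender in the frame of tote_middle between -0.004 and 0.005 m); the robot touches nothing.
It fails at once if the stop is forced more than 15 mm down (value of joint stop above 0.015 m).
It fails at once if a bottle, jar or tool is moved more than 30 mm (distance of any of glue, jar, spanner, thinner, jar2, brush, driver from where it was at the start of the episode above 0.03 m).
It also fails if it takes over 72 s, if anything falls off the work surface, if the arm or the gripper's body presses on something with over 40 N, if the wrist force passes 120 N, or if a joint passes its speed limit or range.

## Working session

There is one attempt and no reset: what is moved stays moved. The work goes in short steps, Python scripts to look and compute and a tool call to move; the robot and the scene stay as the last step left them, time stands still between calls to the robot, and variables do not carry over. Pictures are saved under pics/ and viewed, at most 10 in all, crops included, and the job is handed in when it is done.

Besides the shell and the picture viewer there is one more tool, called after "Call:" as a command line: name --pt "numbers of a row" for each row, then --argument value for the rest. drive_tool: Moves the arm, as the interface text tells. Its arguments: {"type":"object","properties":{"moves":{"type":"array","items":{"type":"array","items":{"type":"number"}}}},"required":["moves"]}

```bash
mkdir -p pics; ls
cat > h.py <<'E'
import numpy as np, cv2
from plant import manip
np.set_printoptions(precision=4,suppress=True)
def cloud(name):
    p,d=manip.camera(name); c=manip.calibration(name); K=np.array(c["K"])
    v,u=np.mgrid[0:400,0:640].astype(float)
    k1=c["k1"]; 
    pts=cv2.undistortPoints(np.stack([u.ravel(),v.ravel()],1)[:,None],K,np.array([k1,0,0,0.])).reshape(400,640,2)
    X=np.dstack([pts*d[...,None],d])@np.array(c["orientation"]).T+np.array(c["xyz"])
    X[d==0]=np.nan
    return p,X
E
python3 - <<'E'
from h import *
for n in ("top","scene"):
    p,X=cloud(n); cv2.imwrite(f"pics/{n}0.png",p); np.save(f"{n}0.npy",X)
    c=manip.calibration(n);print(n,c["xyz"],np.array(c["orientation"]))
s=manip.observe();print(s["time_s"],s["ee_pos"],np.array(s["tcp_rot"]),s["opening"])
E
```

```text
pics
top [ 0.4511 -0.0838  1.2629] [[ 0.0151 -0.9962  0.0863]
 [-0.9999 -0.0152 -0.0011]
 [ 0.0025 -0.0863 -0.9963]]
scene [1.1115 0.1839 0.98  ] [[-0.4251  0.7251 -0.5418]
 [ 0.9051  0.3351 -0.2618]
 [-0.0083 -0.6017 -0.7987]]
0.1 [0.173  0.5481 0.2309] [[-0.9536  0.301  -0.0003]
 [ 0.301   0.9536 -0.0009]
 [ 0.     -0.0009 -1.    ]] 1.0007253666264655
```

View pics/top0.png

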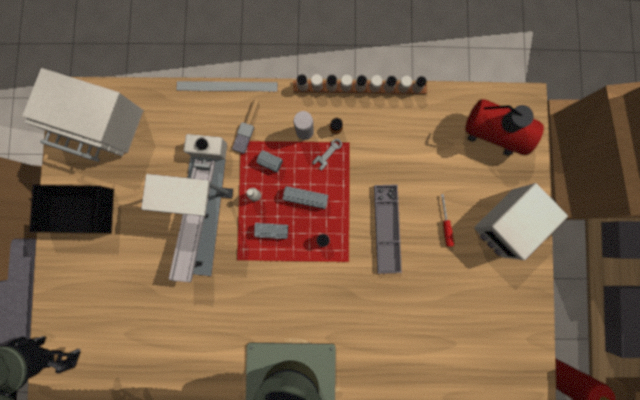

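View pics/scene0.png

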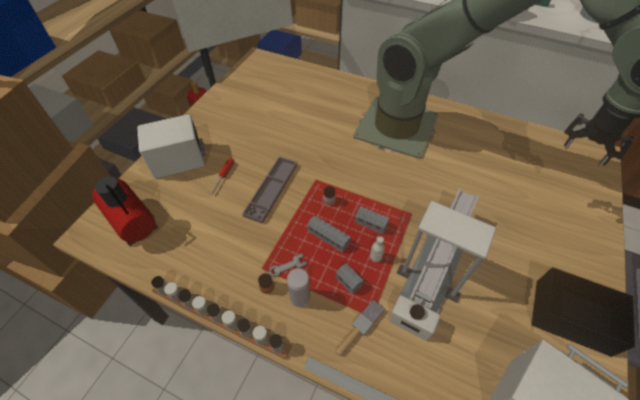

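The top view shows the coach at about (305,197), the van at (271,231) and the tender at (269,161). The glue is at (253,195), the jar at (322,240), the spanner at (327,153), the tote at (387,228), and the chute runs from (182,278) to the stop at about (207,160). The scene view agrees with this.

```bash
cat > m.py <<'E'
from h import *
T=np.load("top0.npy");S=np.load("scene0.npy")
def rect(P):
    (c,wh,a)=cv2.minAreaRect(P[:,:2].astype(np.float32)*1000); 
    if wh[0]<wh[1]: wh=wh[::-1]; a+=90
    a=(a+90)%180-90
    return np.array(c)/1000,wh,a
for n,(u,v) in dict(coach=(305,197),van=(271,231),tender=(269,161),glue=(253,195),jar=(322,240),spanner=(327,153),thinner=(303,125),jar2=(337,125)).items():
    c=T[v,u]
    for nm,X in (("top",T),("scene",S)):
        P=X.reshape(-1,3); P=P[np.hypot(*(P[:,:2]-c[:2]).T)<0.085]
        lo=.012 if n!="spanner" else .005
        P=P[(P[:,2]>lo)]
        # cluster on grid
        g=((P[:,:2]-c[:2]+.1)/.004).astype(int); im=np.zeros((52,52),np.uint8); im[g[:,1],g[:,0]]=255
        _,L=cv2.connectedComponents(im); l=L[g[:,1],g[:,0]]; k=np.argmin(np.hypot(*(P[:,:2]-c[:2]).T)); Q=P[l==l[k]]
        zt=np.percentile(Q[:,2],95); R=Q[Q[:,2]>(zt-.012)]
        print(n,nm,rect(R),"ztop",zt,len(R))
# chute floor
p=T.reshape(-1,3)
for v in range(150,280,10):
    row=T[v,165:225]; print(v,[tuple((r[1:]*1000).round().astype(int)) for r in row[::2] if r[2]>.02], (row[20,0]*1000).round())
E
python3 m.py
```

```text
coach top (array([ 0.5677, -0.0364]), (129.53880310058594, 40.028865814208984), 79.12715148925781) ztop 0.050244427226580464 560
coach scene (array([ 0.5676, -0.0358]), (130.96546936035156, 42.14059066772461), 78.63924407958984) ztop 0.04931150748885733 525
van top (array([0.4663, 0.0646]), (95.63751983642578, 39.75299835205078), 87.43496704101562) ztop 0.049855722431087365 423
van scene (array([0.4676, 0.0641]), (91.96409606933594, 43.717872619628906), 86.51204681396484) ztop 0.049412222866482315 337
tender top (array([0.6763, 0.0748]), (66.54524230957031, 40.22934341430664), 66.43313598632812) ztop 0.05034484715032423 283
tender scene (array([0.6759, 0.073 ]), (65.79240417480469, 40.35269546508789), 65.5729751586914) ztop 0.050931044361359715 341
glue top (array([0.5725, 0.1173]), (15.941866874694824, 14.769477844238281), -47.972103118896484) ztop 0.10831238825920224 33
glue scene (array([0.5728, 0.1155]), (16.777637481689453, 15.455747604370117), 58.09404754638672) ztop 0.10970390523581666 41
jar top (array([ 0.4401, -0.0914]), (34.97126388549805, 34.86263656616211), -89.200931787
[... 6481 characters left out ...]
np.int64(116)), (np.int64(317), np.int64(102)), (np.int64(313), np.int64(98)), (np.int64(306), np.int64(102)), (np.int64(302), np.int64(97)), (np.int64(296), np.int64(97)), (np.int64(289), np.int64(102)), (np.int64(284), np.int64(99)), (np.int64(278), np.int64(101)), (np.int64(270), np.int64(109))] 378.0
270 [(np.int64(328), np.int64(116)), (np.int64(322), np.int64(115)), (np.int64(319), np.int64(110)), (np.int64(314), np.int64(108)), (np.int64(307), np.int64(113)), (np.int64(303), np.int64(107)), (np.int64(297), np.int64(109)), (np.int64(291), np.int64(109)), (np.int64(287), np.int64(104)), (np.int64(280), np.int64(109)), (np.int64(272), np.int64(115)), (np.int64(268), np.int64(111))] 351.0
```

Run:
```python
from h import *
p=cv2.imread("pics/top0.png"); a=cv2.resize(p[125:290,140:410],None,fx=2.9,fy=2.9,interpolation=cv2.INTER_CUBIC); cv2.imwrite("pics/crop0.png",a)
```

```text
(no output)
```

View pics/crop0.png

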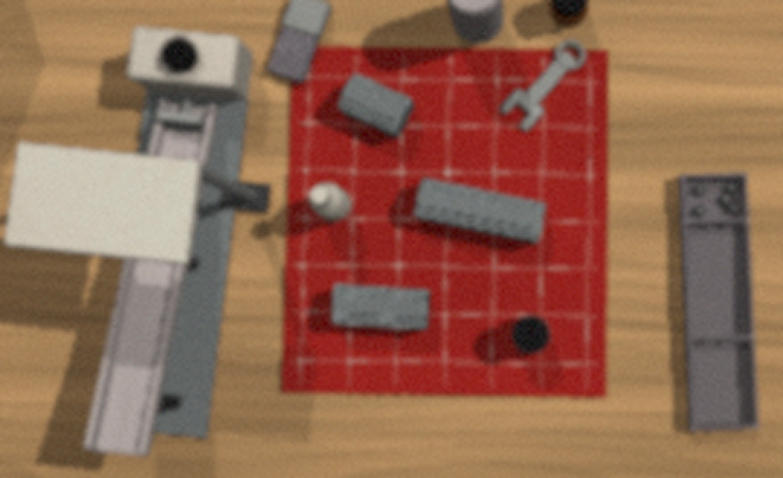

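The crop confirms the layout, and the wagon sizes match the ones given. Next I'll fit the chute and the tote.

```bash
cat > c.py <<'E'
from h import *
from scipy.optimize import least_squares
T=np.load("top0.npy");S=np.load("scene0.npy")
for nm,X in (("top",T),("scene",S)):
    P=X.reshape(-1,3); P=P[np.isfinite(P).all(1)]
    Q=P[(P[:,0]>.3)&(P[:,0]<.67)&(P[:,1]>.2)&(P[:,1]<.36)&(P[:,2]>.022)&(P[:,2]<.15)]
    f=lambda a,Q: Q[:,2]-(a[0]+a[1]*(Q[:,0]-.45))
    # across-centre vs x in bins
    up=Q[(Q[:,0]<.49)]
    r=least_squares(lambda a:f(a,up),[.09,-.27],loss="soft_l1",f_scale=.003); a=r.x
    on=Q[np.abs(f(a,Q)-.003)<.012]
    print(nm,"z=",a,"angle",np.degrees(np.arctan(a[1])),"xmin",np.percentile(on[:,0],[.5,1,2]))
    xs=[];ys=[]
    for x in np.arange(.35,.66,.02):
        b=on[np.abs(on[:,0]-x)<.01]
        if len(b)<8: continue
        lo,hi=np.percentile(b[:,1],[3,97]); print(round(x,2),lo.round(4),hi.round(4),(hi-lo).round(4),end=" | ")
        if 0.045<hi-lo<.066: xs.append(x);ys.append((lo+hi)/2)
    k=np.polyfit(xs,ys,1);print("\ncentre line",k,"at .345",np.polyval(k,.345),"deg",np.degrees(np.arctan(k[0])))
    # tote
    Q=P[(P[:,0]>.25)&(P[:,0]<.7)&(P[:,1]>-.36)&(P[:,1]<-.19)]
    W=Q[(Q[:,2]>.013)&(Q[:,2]<.03)]; 
    g=cv2.minAreaRect((W[:,:2]*1000).astype(np.float32));print("tote",g,len(W))
    Lm=P[(P[:,2]>.225)&(P[:,2]<.26)&(P[:,0]>.4)&(P[:,0]<.7)&(P[:,1]>.1)&(P[:,1]<.45)];print("lamp",cv2.minAreaRect((Lm[:,:2]*1000).astype(np.float32)))
E
python3 c.py
```

```text
top z= [ 0.0832 -0.2621] angle -14.685611576675086 xmin [0.3218 0.3238 0.3258]
0.35 0.2686 0.3261 0.0575 | 0.37 0.2674 0.3249 0.0575 | 0.39 0.267 0.3231 0.056 | 0.41 0.2657 0.3205 0.0548 | 0.43 0.2643 0.3186 0.0543 | 0.45 0.2624 0.3159 0.0535 | 0.47 0.2605 0.3146 0.0541 | 0.49 0.2592 0.3124 0.0531 | 0.51 0.2583 0.3119 0.0537 | 0.57 0.2023 0.2526 0.0503 | 0.59 0.2019 0.2516 0.0497 | 0.61 0.2476 0.3018 0.0542 | 0.63 0.2468 0.3037 0.0569 | 0.65 0.2448 0.3022 0.0574 | 
centre line [-0.1498  0.3525] at .345 0.3008119454818098 deg -8.520127765712921
tote ((478.18792724609375, -286.103515625), (266.6037902832031, 71.43132019042969), 2.710649251937866) 415
lamp ((549.0429077148438, 281.8405456542969), (160.855224609375, 90.47457885742188), 84.98705291748047)
scene z= [ 0.0843 -0.2648] angle -14.829458452084411 xmin [0.3245 0.326  0.3295]
0.35 0.2727 0.3276 0.055 | 0.37 0.2709 0.3244 0.0535 | 0.39 0.2678 0.3237 0.0559 | 0.49 0.2583 0.3113 0.053 | 0.51 0.256 0.3119 0.0559 | 0.53 0.2553 0.3098 0.0545 | 0.55 0.2528 0.3086 0.0559 | 0.57 0.2514 0.307 0.0556 | 0.59 0.2037 0.3506 0.1469 | 0.61 0.2477 0.3036 0.0559 | 0.63 0.2462 0.3017 0.0556 | 0.65 0.2439 0.3007 0.0568 | 
centre line [-0.0919  0.3314] at .345 0.29973626680893445 deg -5.249300225469805
tote ((477.43353271484375, -284.548095703125), (271.0703430175781, 72.45574188232422), 2.4596357345581055) 419
lamp ((548.63427734375, 280.78216552734375), (160.51486206054688, 94.39056396484375), 84.86067199707031)
```

Call:
drive_tool --pt "100 0 0 -0.1 0" --pt "100 0 0 -0.2 0"

```text
time_s: 0.35
ee_pos: [0.173, 0.5481, 0.2613]
tcp_rot: [[-0.954, 0.301, -0.0], [0.301, 0.954, -0.001], [-0.0, -0.001, -1.0]]
wrist_force: [-0.9, -0.7, 0.2]
opening: 0.998
gripper_force: 0.0
```

```bash
cat > plan.py <<'E'
from h import *
D=np.array([np.cos(np.radians(-5.05)),np.sin(np.radians(-5.05))]); STOP=np.array([.645,.2728])
def chute(u,h,v=0): # u up-slope of stop, h height above floor (vertical)
    c=STOP-u*np.cos(np.radians(15))*D; return np.r_[c,.0303+.2588*u+h]
E=np.array([np.cos(np.radians(2.6)),np.sin(np.radians(2.6))]);TC=np.array([.4778,-.2853])
MID=TC-.085*E; LARGE=TC+.022*E
def now():
    s=manip.observe();R=np.array(s["tcp_rot"]);return np.array(s["ee_pos"]),np.degrees(np.arctan2(R[1,0],R[0,0]))
def plan(wps,start=None):
    p,f=start or now()
    for q,g in wps:
        q=np.array(q,float);d=q-p;t=(g-f+180)%360-180
        def comp(d,f):
            c,s=np.cos(np.radians(f)),np.sin(np.radians(f));return np.array([d[0]*c+d[1]*s,d[0]*s-d[1]*c,-d[2]])/.15
        n=1
        while True:
            if abs(t)/n/90<=1 and all(np.abs(comp(d/n,f+t*i/n)).max()<=1 for i in range(n)):break
            n+=1
        for i in range(n):
            fi=f+t*i/n
            print(np.r_[comp(d/n,fi),-t/n/90].round(4).tolist(),"rows",int(np.ceil(max(np.linalg.norm(d/n)/.0625,abs(t/n)/10.7))))
        print("  ->",q.round(4),round(g,1)); p,f=q,g
E
python3 - <<'E'
from plan import *
p,f=now();print(p,f,chute(.245,0))
plan([((.568,-.036,.20),78.9),((.568,-.036,.015),78.9)])
E
```

```text
[0.173  0.5481 0.2613] 162.48417397156052 [0.4093 0.2936 0.0937]
[-0.7366, -0.5842, 0.0818, 0.1857] rows 3
[-0.8735, -0.3477, 0.0818, 0.1857] rows 3
[-0.9366, -0.0817, 0.0818, 0.1857] rows 3
[-0.9205, 0.1912, 0.0818, 0.1857] rows 3
[-0.8267, 0.4479, 0.0818, 0.1857] rows 3
  -> [ 0.568 -0.036  0.2  ] 78.9
[0.0, 0.0, 0.6167, -0.0] rows 2
[0.0, 0.0, 0.6167, -0.0] rows 2
  -> [ 0.568 -0.036  0.015] 78.9
```

Call:
drive_tool --pt "100 -0.737 -0.584 0.0 0.186" --pt "100 -0.737 -0.584 0.0 0.186" --pt "100 -0.737 -0.584 0.0 0.186" --pt "100 -0.737 -0.584 0.0 0.186"

```text
time_s: 0.85
ee_pos: [0.2525, 0.4312, 0.2614]
tcp_rot: [[-0.826, 0.564, -0.0], [0.564, 0.826, -0.0], [0.0, -0.0, -1.0]]
wrist_force: [-0.3, 1.3, -0.3]
opening: 0.998
gripper_force: 0.0
```

Call:
drive_tool --pt "100 -0.874 -0.348 0.08 0.186" --pt "100 -0.874 -0.348 0.08 0.186" --pt "100 -0.874 -0.348 0.08 0.186" --pt "100 -0.874 -0.348 0.08 0.186"

```text
time_s: 1.35
ee_pos: [0.331, 0.3152, 0.2491]
tcp_rot: [[-0.63, 0.777, -0.0], [0.777, 0.63, 0.0], [0.0, -0.0, -1.0]]
wrist_force: [-0.9, 0.9, -0.3]
opening: 1.0
gripper_force: 0.0
```

Call:
drive_tool --pt "100 -0.937 -0.082 0.08 0.186" --pt "100 -0.937 -0.082 0.08 0.186" --pt "100 -0.937 -0.082 0.08 0.186" --pt "100 -0.937 -0.082 0.08 0.186"

```text
time_s: 1.85
ee_pos: [0.41, 0.1987, 0.2371]
tcp_rot: [[-0.38, 0.925, -0.0], [0.925, 0.38, 0.0], [0.0, -0.0, -1.0]]
wrist_force: [-1.2, 0.7, 0.3]
opening: 1.003
gripper_force: 0.0
```

Call:
drive_tool --pt "100 -0.92 0.191 0.08 0.186" --pt "100 -0.92 0.191 0.08 0.186" --pt "100 -0.92 0.191 0.08 0.186" --pt "100 -0.92 0.191 0.08 0.186"

```text
time_s: 2.35
ee_pos: [0.4887, 0.0822, 0.225]
tcp_rot: [[-0.098, 0.995, -0.001], [0.995, 0.098, 0.001], [0.001, -0.001, -1.0]]
wrist_force: [-0.2, -0.1, -0.6]
opening: 1.002
gripper_force: 0.0
```

Call:
drive_tool --pt "100 -0.827 0.448 0.08 0.186" --pt "100 -0.827 0.448 0.08 0.186" --pt "100 -0.827 0.448 0.08 0.186" --pt "100 -0.827 0.448 0.08 0.186"

```text
time_s: 2.85
ee_pos: [0.5675, -0.0344, 0.2131]
tcp_rot: [[0.192, 0.981, -0.001], [0.981, -0.192, 0.001], [0.001, -0.001, -1.0]]
wrist_force: [-1.4, 0.5, 0.1]
opening: 1.002
gripper_force: 0.0
```

Run:
```python
from plan import *
print(now());plan([((.568,-.036,.015),78.9)])
```

```text
(array([ 0.5675, -0.0344,  0.2131]), np.float64(78.93384078755712))
[-0.0051, 0.0025, 0.6602, 0.0002] rows 2
[-0.0051, 0.0025, 0.6602, 0.0002] rows 2
  -> [ 0.568 -0.036  0.015] 78.9
```

Call:
drive_tool --pt "100 -0.01 0.003 0.66 0" --pt "100 -0.01 0.003 0.66 0" --pt "100 -0.01 0.003 0.66 0"

```text
time_s: 3.22
ee_pos: [0.5665, -0.0351, 0.1132]
tcp_rot: [[0.191, 0.982, -0.004], [0.982, -0.191, 0.001], [0.001, -0.004, -1.0]]
wrist_force: [0.6, 0.1, 1.7]
opening: 1.0
gripper_force: 0.0
```

Call:
drive_tool --pt "100 0 0 0.66 0" --pt "100 0 0 0.66 0" --pt "100 0 0 0.66 0" --pt "20 0 0 0.66 0" --pt "20 0 0 0.66 0" --pt "20 0 0 0.66 0" --pt "20 0 0 0.66 0" --pt "20 0 0 0.66 0"

```text
time_s: 4.22
ee_pos: [0.5684, -0.0377, 0.017]
tcp_rot: [[0.194, 0.981, 0.002], [0.981, -0.194, 0.0], [0.001, 0.002, -1.0]]
wrist_force: [-2.5, 1.7, 18.5]
opening: 0.453
gripper_force: 60.3
```

Run:
```python
from plan import *
s=manip.observe();print(now(),s["opening"],s["gripper_force"])
z=.26
a=chute(.24,0)
plan([((.568,-.036,.21),78.9),((a[0]+.01,a[1]-.02,.22),174.95),(chute(.24,.06),174.95),(chute(.24,.012),174.95)])
```

```text
(array([ 0.5684, -0.0377,  0.017 ]), np.float64(78.79225953160667)) 0.4527230367560323 60.256147384643555
[0.0053, -0.0025, -0.6435, -0.0006] rows 2
[0.0053, -0.0025, -0.6435, -0.0006] rows 2
  -> [ 0.568 -0.036  0.21 ] 78.9
[0.6127, -0.4461, -0.0222, -0.3557] rows 3
[0.756, -0.0534, -0.0222, -0.3557] rows 3
[0.6694, 0.3555, -0.0222, -0.3557] rows 3
  -> [0.4241 0.2732 0.22  ] 174.9
[0.0781, 0.1269, 0.4506, -0.0] rows 2
  -> [0.4141 0.2932 0.1524] 174.9
[0.0, 0.0, 0.32, -0.0] rows 1
  -> [0.4141 0.2932 0.1044] 174.9
```

Call:
drive_tool --pt "20 0 0 -0.64 0" --pt "20 0 0 -0.64 0" --pt "20 0 0 -0.64 0"

```text
time_s: 4.6
ee_pos: [0.5688, -0.0379, 0.114]
tcp_rot: [[0.195, 0.981, 0.004], [0.981, -0.195, -0.0], [0.001, 0.004, -1.0]]
wrist_force: [-0.1, -0.4, -2.3]
opening: 0.456
gripper_force: 62.6
```

Call:
drive_tool --pt "20 0 0 -0.64 0" --pt "20 0 0 -0.64 0" --pt "20 0 0 -0.64 0"

```text
time_s: 4.97
ee_pos: [0.5683, -0.0379, 0.2088]
tcp_rot: [[0.194, 0.981, 0.003], [0.981, -0.194, -0.0], [0.0, 0.003, -1.0]]
wrist_force: [0.3, 0.2, -2.9]
opening: 0.456
gripper_force: 62.7
```

Run:
```python
from plan import *
s=manip.observe();print(now(),s["opening"],s["gripper_force"],s["wrist_force"])
plan([((.42,.06,.22),130),(np.r_[chute(.24,0)[:2],.2],174.95),(chute(.24,.06),174.95)])
```

```text
(array([ 0.5683, -0.0379,  0.2088]), np.float64(78.78707362196717)) 0.45582714934529783 62.67544627189636 [ 0.2958  0.2488 -2.8569]
[0.2239, -0.5484, -0.0373, -0.2845] rows 3
[0.4389, -0.3978, -0.0373, -0.2845] rows 3
  -> [0.42 0.06 0.22] 130
[0.6082, 0.4846, 0.0667, -0.2497] rows 3
[0.3767, 0.6802, 0.0667, -0.2497] rows 3
  -> [0.4141 0.2932 0.2   ] 174.9
[0.0, 0.0, 0.3173, -0.0] rows 1
  -> [0.4141 0.2932 0.1524] 174.9
```

Call:
drive_tool --pt "20 0.224 -0.548 -0.04 -0.285" --pt "20 0.224 -0.548 -0.04 -0.285" --pt "20 0.224 -0.548 -0.04 -0.285" --pt "20 0.224 -0.548 -0.04 -0.285"

```text
time_s: 5.48
ee_pos: [0.4933, 0.0111, 0.2124]
tcp_rot: [[-0.249, 0.969, -0.001], [0.969, 0.249, 0.0], [0.0, -0.001, -1.0]]
wrist_force: [0.2, -0.4, -2.9]
opening: 0.458
gripper_force: 62.6
```

Call:
drive_tool --pt "20 0.439 -0.398 -0.04 -0.285" --pt "20 0.439 -0.398 -0.04 -0.285" --pt "20 0.439 -0.398 -0.04 -0.285" --pt "20 0.439 -0.398 -0.04 -0.285"

```text
time_s: 5.98
ee_pos: [0.4194, 0.0598, 0.2188]
tcp_rot: [[-0.642, 0.767, -0.001], [0.767, 0.642, -0.0], [0.0, -0.001, -1.0]]
wrist_force: [0.5, 0.7, -1.8]
opening: 0.455
gripper_force: 62.6
```

Call:
drive_tool --pt "20 0.608 0.485 0 -0.25" --pt "20 0.608 0.485 0 -0.25" --pt "20 0.608 0.485 0 -0.25" --pt "20 0.608 0.485 0 -0.25"

```text
time_s: 6.48
ee_pos: [0.4165, 0.1758, 0.2188]
tcp_rot: [[-0.886, 0.464, -0.001], [0.464, 0.886, -0.001], [0.0, -0.001, -1.0]]
wrist_force: [0.2, -0.8, -1.7]
opening: 0.457
gripper_force: 62.6
```

Call:
drive_tool --pt "20 0.377 0.68 0 -0.25" --pt "20 0.377 0.68 0 -0.25" --pt "20 0.377 0.68 0 -0.25" --pt "20 0.377 0.68 0 -0.25" --pt "20 0.377 0.68 0 -0.25"

```text
time_s: 7.1
ee_pos: [0.4137, 0.2917, 0.2193]
tcp_rot: [[-0.996, 0.09, 0.0], [0.09, 0.996, -0.001], [-0.0, -0.001, -1.0]]
wrist_force: [-0.1, 0.1, -2.0]
opening: 0.455
gripper_force: 62.6
```

Run:
```python
from plan import *
s=manip.observe();print(now(),s["opening"],s["joint_positions"])
plan([(chute(.24,.06),174.95)])
p,X=cloud("top");cv2.imwrite("pics/t1.png",cv2.resize(p[140:300,140:300],None,fx=3.7,fy=3.7))
```

```text
(array([0.4137, 0.2917, 0.2193]), np.float64(174.85047868093483)) 0.4546294841818682 [-34.0655  35.6718  -8.434  100.0854   7.0245  44.7822  38.9158]
[-0.0018, 0.01, 0.446, -0.0011] rows 2
  -> [0.4141 0.2932 0.1524] 174.9
```

View pics/t1.png

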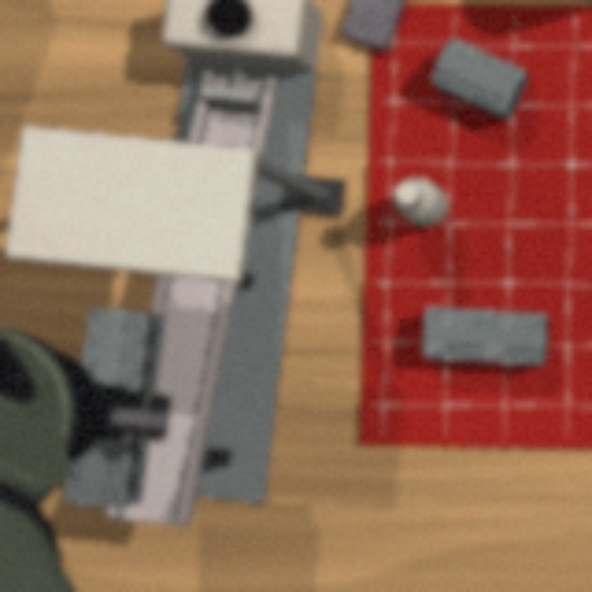

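The coach is held level above the upper chute, parallel to it, and appears left of the channel because of parallax. The chute centre that I measured from clouds agrees with the target. I'll lower it now: the rear edge touches first, then the coach pivots in the pads.

Call:
drive_tool --pt "20 0 0.01 0.3 0" --pt "20 0 0.01 0.5 0" --pt "20 0 0.01 0.6 0" --pt "20 0 0.01 0.6 0"

```text
time_s: 7.65
ee_pos: [0.4132, 0.2939, 0.1288]
tcp_rot: [[-0.996, 0.087, -0.001], [0.087, 0.996, -0.001], [0.001, -0.001, -1.0]]
wrist_force: [-0.8, 0.1, -1.2]
opening: 0.45
gripper_force: 62.6
```

Call:
drive_tool --pt "20 0 0 0.02 0" --pt "20 0 0 0.04 0" --pt "20 0 0 0.06 0" --pt "20 0 0 0.08 0"

```text
time_s: 8.15
ee_pos: [0.4156, 0.2946, 0.1184]
tcp_rot: [[-0.996, 0.087, 0.005], [0.087, 0.996, 0.002], [-0.005, 0.002, -1.0]]
wrist_force: [13.9, -3.3, 13.7]
opening: 0.457
gripper_force: 65.2
```

Run:
```python
from plan import *
s=manip.observe();print(now(),s["opening"],s["wrist_force"],s["torque"])
plan([(chute(.24,.012),174.95)])
```

```text
(array([0.4156, 0.2946, 0.1184]), np.float64(175.0009646566239)) 0.4569385926213857 [13.9419 -3.2773 13.7117] [-0.7361 -2.2196  0.1676]
[0.0092, -0.0105, 0.093, 0.0006] rows 1
  -> [0.4141 0.2932 0.1044] 174.9
```

Call:
drive_tool --pt "20 -0.01 0.0 0.02 0" --pt "20 -0.02 0 0.04 0"

```text
time_s: 8.4
ee_pos: [0.4177, 0.2944, 0.1121]
tcp_rot: [[-0.996, 0.087, 0.003], [0.087, 0.996, 0.001], [-0.003, 0.001, -1.0]]
wrist_force: [5.6, -2.7, 9.9]
opening: 0.453
gripper_force: 65.5
```

Run:
```python
from plan import *
p,X=cloud("scene");cv2.imwrite("pics/s1.png",cv2.resize(p[150:350,380:540],None,fx=3,fy=3))
```

```text
(no output)
```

View pics/s1.png

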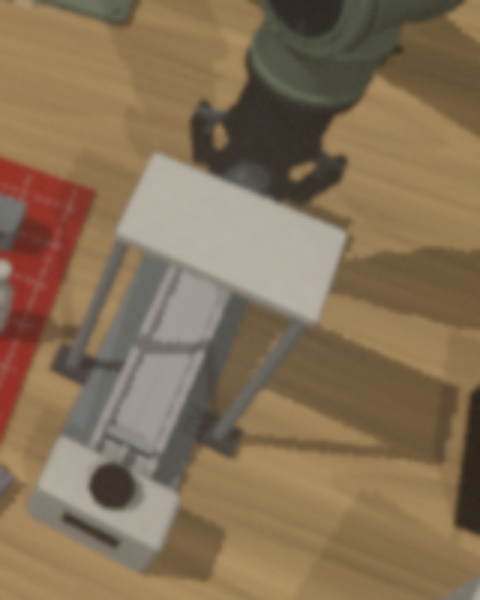

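The lamp hides the coach from this view. The force dropped while the hand kept lowering, so the coach is pivoting; I'll continue down.

Call:
drive_tool --pt "20 -0.005 0.0 0.02 0" --pt "20 -0.01 0 0.035 0" --pt "20 -0.01 0 0.05 0" --pt "20 -0.01 0 0.05 0"

```text
time_s: 8.95
ee_pos: [0.4195, 0.2942, 0.1052]
tcp_rot: [[-0.996, 0.087, 0.004], [0.087, 0.996, 0.001], [-0.004, 0.002, -1.0]]
wrist_force: [7.0, -5.0, 22.6]
opening: 0.452
gripper_force: 68.1
```

```bash
cat > cm.py <<'E'
from plan import *
def coach(side="top"):
    p,X=cloud(side);P=X.reshape(-1,3);P=P[np.isfinite(P).all(1)]
    r=P[:,:2]-STOP; u=-(r@D)/np.cos(np.radians(15)); w=r@np.array([-D[1],D[0]]); h=(P[:,2]-.0303-.2588*u)*np.cos(np.radians(15))
    return p,u,w,h
if __name__=="__main__":
  for sd in ("top","scene"):
    p,u,w,h=coach(sd); m=(np.abs(w)<.03)&(h>.02)&(h<.065)&(u<.35)&(u>.0)
    for a in np.arange(0,.35,.02):
        k=m&(np.abs(u-a)<.01)
        if k.sum()>5: print(sd,a.round(2),k.sum(),"h",np.percentile(h[k],[10,50,90]).round(4),"w",np.percentile(w[k],[5,50,95]).round(4))
    if m.sum()>5: print("u range",np.percentile(u[m],[1,2,98,99]))
E
python3 cm.py
```

```text
top 0.18 104 h [0.0338 0.0412 0.0453] w [-0.0179 -0.0038  0.0183]
top 0.2 107 h [0.032  0.0404 0.0458] w [-0.0177 -0.0041  0.0173]
top 0.22 47 h [0.0295 0.0414 0.0462] w [-0.0245 -0.0109  0.005 ]
top 0.26 49 h [0.0271 0.0376 0.0446] w [-0.0209 -0.0147 -0.0022]
top 0.28 110 h [0.0334 0.0414 0.0452] w [-0.0202 -0.0084  0.0124]
top 0.3 77 h [0.0228 0.0388 0.0431] w [-0.0204 -0.0043  0.0177]
u range [0.1706 0.1713 0.3018 0.304 ]
scene 0.24 54 h [0.0401 0.0446 0.048 ] w [-0.0175 -0.0002  0.0187]
scene 0.26 36 h [0.039  0.0434 0.0463] w [-0.01    0.0049  0.0166]
u range [0.233  0.2362 0.2595 0.2596]
```

The coach lies flat: roof height is uniform at about 45 mm, u runs 0.171–0.302 and it is centred. Releasing now.

Call:
drive_tool --pt "100 0 0 0 0" --pt "100 0 0 0 0" --pt "100 0 0 0 0" --pt "100 0 0 0 0" --pt "100 0 0 -0.2 0" --pt "100 0 0 -0.5 0" --pt "100 0 0 -0.6 0" --pt "0 0 0 -0.6 0" --pt "0 0 0 -0.6 0"

```text
time_s: 10.18
ee_pos: [0.4175, 0.2941, 0.1929]
tcp_rot: [[-0.996, 0.086, -0.001], [0.086, 0.996, -0.001], [0.001, -0.001, -1.0]]
wrist_force: [0.2, -0.7, -0.3]
opening: 0.604
gripper_force: 0.0
```

```bash
python3 cm.py | grep -v scene
python3 - <<'E'
from plan import *
b=chute(.335,.09)
print(now());plan([(b,174.95),(chute(.335,.022),174.95),(chute(.222,.022),174.95)])
E
```

```text
top 0.18 106 h [0.0328 0.0412 0.0457] w [-0.0172 -0.0034  0.0188]
top 0.2 107 h [0.033  0.0411 0.0453] w [-0.0177 -0.0037  0.0178]
top 0.22 106 h [0.0319 0.0404 0.0454] w [-0.0177 -0.0041  0.0173]
top 0.24 7 h [0.021  0.0259 0.038 ] w [-0.0196 -0.018  -0.0003]
top 0.26 46 h [0.0273 0.0408 0.0452] w [-0.021  -0.0083  0.01  ]
top 0.28 128 h [0.0329 0.0409 0.0451] w [-0.0207 -0.0061  0.0172]
top 0.3 76 h [0.0248 0.0385 0.044 ] w [-0.0203 -0.004   0.0171]
u range [0.1707 0.1716 0.3012 0.3031]
u range [0.2392 0.2397 0.2964 0.2966]
(array([0.4175, 0.2941, 0.1929]), np.float64(175.086394145261))
[0.6339, -0.0065, -0.0939, 0.0015] rows 2
  -> [0.3227 0.3013 0.207 ] 174.9
[0.0, 0.0, 0.4533, -0.0] rows 2
  -> [0.3227 0.3013 0.139 ] 174.9
[-0.7277, 0.0, 0.195, -0.0] rows 2
  -> [0.4314 0.2917 0.1098] 174.9
```

Call:
drive_tool --pt "0 0.634 -0.007 -0.09 0" --pt "0 0.634 -0.007 -0.09 0" --pt "0 0.634 -0.007 -0.09 0" --pt "0 0.634 -0.007 -0.09 0" --pt "0 0.634 -0.007 0.36 0" --pt "0 0.634 -0.007 0.36 0" --pt "0 0.634 -0.007 0.36 0"

```text
time_s: 11.15
ee_pos: [0.3234, 0.3013, 0.1406]
tcp_rot: [[-0.996, 0.086, -0.0], [0.086, 0.996, -0.001], [0.0, -0.001, -1.0]]
wrist_force: [0.1, -0.6, 0.4]
opening: 0.001
gripper_force: 0.0
```

Call:
drive_tool --pt "0 -0.09 0 0.024 0" --pt "0 -0.18 0 0.048 0" --pt "0 -0.27 0 0.072 0" --pt "0 -0.36 0 0.096 0" --pt "0 -0.45 0 0.12 0" --pt "0 -0.54 0 0.144 0" --pt "0 -0.63 0 0.169 0" --pt "0 -0.728 0 0.195 0" --pt "0 -0.728 0 0.195 0"

```text
time_s: 12.28
ee_pos: [0.4326, 0.2916, 0.1101]
tcp_rot: [[-0.996, 0.087, 0.0], [0.087, 0.996, -0.0], [-0.0, -0.0, -1.0]]
wrist_force: [-1.0, -0.5, -0.4]
opening: 0.006
gripper_force: 0.0
```

Call:
drive_tool --pt "0 0.05 0 0 0" --pt "0 0.1 0 -0.4 0" --pt "0 0.1 0 -0.8 0" --pt "0 0.1 0 -0.8 0"

```text
time_s: 12.78
ee_pos: [0.4169, 0.2944, 0.2342]
tcp_rot: [[-0.996, 0.085, 0.005], [0.085, 0.996, 0.004], [-0.004, 0.004, -1.0]]
wrist_force: [-0.0, -0.7, -1.5]
opening: 0.0
gripper_force: 0.0
```

```bash
python3 cm.py
python3 - <<'E'
from plan import *
g=np.array([.4667,.0644])+.030*np.array([np.cos(np.radians(87.2)),np.sin(np.radians(87.2))])
print(now(),g);plan([((.43,.17,.22),130),(np.r_[g,.16],87.2),(np.r_[g,.015],87.2)])
E
```

```text
top 0.14 31 h [0.0339 0.0399 0.0453] w [-0.0181 -0.004   0.017 ]
top 0.16 104 h [0.0342 0.0403 0.045 ] w [-0.0185 -0.0041  0.017 ]
top 0.18 106 h [0.033  0.0413 0.0454] w [-0.0181 -0.0048  0.017 ]
top 0.2 99 h [0.0259 0.0389 0.0439] w [-0.0185 -0.0031  0.0166]
u range [0.1446 0.145  0.2077 0.2084]
scene 0.08 133 h [0.0289 0.0412 0.0459] w [-0.0174  0.0002  0.0185]
scene 0.1 117 h [0.037  0.0426 0.0464] w [-0.0185 -0.0004  0.0188]
scene 0.12 111 h [0.0374 0.0429 0.0463] w [-0.019  -0.0003  0.0181]
scene 0.14 76 h [0.0372 0.0421 0.0466] w [-0.0192 -0.0003  0.019 ]
u range [0.0745 0.0751 0.1416 0.1429]
(array([0.4161, 0.2935, 0.2307]), np.float64(175.11679056164854)) [0.4682 0.0944]
[-0.1623, -0.8123, 0.0712, 0.5013] rows 5
  -> [0.43 0.17 0.22] 130
[-0.5498, -0.1292, 0.4, 0.4756] rows 5
  -> [0.4682 0.0944 0.16  ] 87.2
[0.0, 0.0, 0.9667, -0.0] rows 3
  -> [0.4682 0.0944 0.015 ] 87.2
```

The coach has been pushed to rear u≈0.208 and front u≈0.076, under the lamp. An upright hand can't push it the rest of the way, so I'll hold the van by its end as a pusher.

Call:
drive_tool --pt "100 -0.162 -0.812 0.05 0.501" --pt "100 -0.162 -0.812 0.05 0.501" --pt "100 -0.162 -0.812 0.05 0.501" --pt "100 -0.162 -0.812 0.05 0.501" --pt "100 -0.162 -0.812 0.05 0.501" --pt "100 -0.162 -0.812 0.05 0.501"

```text
time_s: 13.62
ee_pos: [0.4301, 0.17, 0.2225]
tcp_rot: [[-0.646, 0.764, -0.001], [0.764, 0.646, -0.001], [0.0, -0.001, -1.0]]
wrist_force: [0.4, -0.2, 0.7]
opening: 0.996
gripper_force: 0.0
```

Call:
drive_tool --pt "100 -0.55 -0.129 0.4 0.476" --pt "100 -0.55 -0.129 0.4 0.476" --pt "100 -0.55 -0.129 0.4 0.476" --pt "100 -0.55 -0.129 0.4 0.476" --pt "100 -0.55 -0.129 0.4 0.476" --pt "100 -0.55 -0.129 0.4 0.476"

```text
time_s: 14.38
ee_pos: [0.4686, 0.0943, 0.163]
tcp_rot: [[0.044, 0.999, -0.0], [0.999, -0.044, -0.0], [-0.0, -0.0, -1.0]]
wrist_force: [-0.1, 0.1, 0.3]
opening: 1.001
gripper_force: 0.0
```

Run:
```python
from plan import *
print(now(),manip.observe()["opening"]);plan([((.4682,.0944,.015),87.2)])
```

```text
(array([0.4686, 0.0943, 0.163 ]), np.float64(87.48555333417927)) 1.0008239441455151
[0.0004, -0.0028, 0.9865, 0.0032] rows 3
  -> [0.4682 0.0944 0.015 ] 87.2
```

Call:
drive_tool --pt "100 0 -0.003 0.5 0" --pt "100 0 -0.003 0.98 0" --pt "100 0 -0.003 0.98 0" --pt "100 0 -0.003 0.98 0" --pt "20 0 -0.003 0.98 0" --pt "20 0 -0.003 0.98 0" --pt "20 0 -0.003 0.98 0" --pt "20 0 -0.003 0.98 0" --pt "20 0 -0.003 0.98 0"

```text
time_s: 15.5
ee_pos: [0.4687, 0.0945, 0.0171]
tcp_rot: [[0.049, 0.999, 0.001], [0.999, -0.049, 0.0], [0.001, 0.001, -1.0]]
wrist_force: [-1.9, 0.5, 16.8]
opening: 0.454
gripper_force: 59.5
```

Call:
drive_tool --pt "20 0 0 -0.3 0" --pt "20 0 0 -0.7 0" --pt "20 0 0 -0.98 0" --pt "20 0 0 -0.98 0" --pt "20 0 0 -0.98 0"

```text
time_s: 16.12
ee_pos: [0.468, 0.0944, 0.1628]
tcp_rot: [[0.049, 0.999, -0.0], [0.999, -0.049, 0.0], [0.0, -0.0, -1.0]]
wrist_force: [0.1, 0.1, -1.9]
opening: 0.457
gripper_force: 62.2
```

Run:
```python
from plan import *
s=manip.observe();print(now(),s["opening"],s["wrist_force"])
# van grip 30 mm up-slope of its centre; front is 77.5 mm down-slope of grip
a=chute(.30,.0)
plan([((.43,.17,.21),130),(np.r_[a[:2],.21],174.95),(chute(.30,.05),174.95),(chute(.30,.014),174.95)])
```

```text
(array([0.468 , 0.0944, 0.1628]), np.float64(87.17547654491565)) 0.4572758756886453 [ 0.059   0.1488 -1.8896]
[0.4909, -0.278, -0.3149, -0.4758] rows 5
  -> [0.43 0.17 0.21] 130
[0.9709, 0.1737, -0.0, -0.4994] rows 5
  -> [0.3563 0.2983 0.21  ] 174.9
[0.0, 0.0, 0.3471, -0.0] rows 1
  -> [0.3563 0.2983 0.1579] 174.9
[0.0, 0.0, 0.24, -0.0] rows 1
  -> [0.3563 0.2983 0.1219] 174.9
```

Call:
drive_tool --pt "20 0.491 -0.278 -0.31 -0.476" --pt "20 0.491 -0.278 -0.31 -0.476" --pt "20 0.491 -0.278 -0.31 -0.476" --pt "20 0.491 -0.278 -0.31 -0.476" --pt "20 0.491 -0.278 -0.31 -0.476" --pt "20 0.491 -0.278 -0.31 -0.476"

```text
time_s: 16.88
ee_pos: [0.4301, 0.1697, 0.209]
tcp_rot: [[-0.639, 0.769, -0.001], [0.769, 0.639, -0.0], [0.0, -0.001, -1.0]]
wrist_force: [-0.7, 0.7, -1.4]
opening: 0.457
gripper_force: 62.2
```

Call:
drive_tool --pt "20 0.971 0.174 0 -0.5" --pt "20 0.971 0.174 0 -0.5" --pt "20 0.971 0.174 0 -0.5" --pt "20 0.971 0.174 0 -0.5" --pt "20 0.971 0.174 0 -0.5" --pt "20 0.971 0.174 0 -0.5"

```text
time_s: 17.62
ee_pos: [0.3568, 0.2979, 0.2094]
tcp_rot: [[-0.996, 0.093, -0.0], [0.093, 0.996, -0.0], [0.0, -0.0, -1.0]]
wrist_force: [0.1, -0.9, -2.2]
opening: 0.454
gripper_force: 62.2
```

Run:
```python
from plan import *
s=manip.observe();print(now(),s["opening"],s["joint_positions"])
plan([(chute(.30,.04),174.95),(chute(.30,.014),174.95)])
p,X=cloud("top");P=X.reshape(-1,3);r=P[:,:2]-STOP;u=-(r@D)/.9659;w=r@np.array([-D[1],D[0]])
m=(np.abs(w)<.03)&(u>.15)&(u<.26)&(P[:,2]>.19)&(P[:,2]<.27);print(m.sum(),np.percentile(u[m],[1,2,99]),np.percentile(w[m],[3,50,97]),np.percentile(P[m,2],[10,50,90]))
```

```text
(array([0.3568, 0.2979, 0.2094]), np.float64(174.68297162907825)) 0.45381906018311646 [-39.1875  33.4156  -7.7876 108.7889   6.92    38.2756  33.538 ]
[0.0035, 0.0024, 0.4095, -0.003] rows 1
  -> [0.3563 0.2983 0.1479] 174.9
[0.0, 0.0, 0.1733, -0.0] rows 1
  -> [0.3563 0.2983 0.1219] 174.9
334 [0.2202 0.2203 0.2594] [-0.0228 -0.0101  0.017 ] [0.2108 0.2351 0.2405]
```

Run:
```python
from plan import *
s=manip.observe();print(now())
plan([(chute(.30,.023),174.95),(chute(.213,.023),174.95),(chute(.203,.023),174.95)])
```

```text
(array([0.3568, 0.298 , 0.2094]), np.float64(174.6999560309317))
[0.0035, 0.002, 0.5232, -0.0028] rows 2
  -> [0.3563 0.2983 0.1309] 174.9
[-0.5602, 0.0, 0.1501, -0.0] rows 2
  -> [0.4401 0.2909 0.1084] 174.9
[-0.0644, -0.0, 0.0173, -0.0] rows 1
  -> [0.4497 0.2901 0.1058] 174.9
```

Call:
drive_tool --pt "20 0.003 0.002 0.3 -0.003" --pt "20 0.003 0.002 0.5 -0.003" --pt "20 0.003 0.002 0.523 -0.003" --pt "20 0.003 0.002 0.523 -0.003"

```text
time_s: 18.18
ee_pos: [0.3566, 0.2987, 0.1318]
tcp_rot: [[-0.996, 0.084, 0.0], [0.084, 0.996, 0.0], [-0.0, 0.0, -1.0]]
wrist_force: [-0.1, 0.6, -2.1]
opening: 0.457
gripper_force: 61.9
```

Call:
drive_tool --pt "20 -0.08 0 0.021 0" --pt "20 -0.15 0 0.04 0" --pt "20 -0.22 0 0.059 0" --pt "20 -0.28 0 0.075 0" --pt "20 -0.34 0 0.091 0" --pt "20 -0.4 0 0.107 0" --pt "20 -0.45 0 0.121 0" --pt "20 -0.45 0 0.121 0"

```text
time_s: 19.18
ee_pos: [0.424, 0.2928, 0.1127]
tcp_rot: [[-0.997, 0.083, -0.0], [0.083, 0.997, -0.0], [-0.0, -0.0, -1.0]]
wrist_force: [0.1, -0.3, -1.1]
opening: 0.457
gripper_force: 62.1
```

```bash
python3 cm.py|grep -E "scene|range"
python3 - <<'E'
from plan import *
print(now())
E
```

```text
u range [0.0172 0.0181 0.2166 0.2204]
scene 0.02 117 h [0.0268 0.0413 0.0458] w [-0.0187 -0.0002  0.0175]
scene 0.04 120 h [0.0376 0.0423 0.0469] w [-0.0192 -0.0017  0.0178]
scene 0.06 122 h [0.0374 0.0431 0.046 ] w [-0.0193 -0.0003  0.0177]
scene 0.08 121 h [0.037  0.0422 0.0464] w [-0.0198 -0.0018  0.0171]
scene 0.1 115 h [0.0377 0.0429 0.0465] w [-0.019  -0.0009  0.0174]
scene 0.12 119 h [0.0376 0.0428 0.0464] w [-0.0198 -0.0011  0.0176]
scene 0.14 73 h [0.0367 0.0419 0.0454] w [-0.0202 -0.0028  0.0174]
scene 0.24 63 h [0.043  0.0482 0.053 ] w [-0.0162  0.0004  0.0183]
u range [0.0166 0.0179 0.2454 0.2486]
(array([0.4234, 0.293 , 0.1129]), np.float64(175.26264302497603))
```

Call:
drive_tool --pt "20 -0.04 0 0.011 0" --pt "20 -0.077 0 0.021 0" --pt "20 -0.077 0 0.021 0"

```text
time_s: 19.65
ee_pos: [0.4355, 0.2919, 0.1096]
tcp_rot: [[-0.997, 0.083, 0.0], [0.083, 0.997, -0.0], [-0.0, -0.0, -1.0]]
wrist_force: [-0.9, 0.2, -0.8]
opening: 0.453
gripper_force: 62.1
```

Call:
drive_tool --pt "20 -0.013 0 0.0035 0" --pt "20 -0.026 0 0.007 0" --pt "20 -0.026 0 0.007 0"

```text
time_s: 20.02
ee_pos: [0.439, 0.2917, 0.1087]
tcp_rot: [[-0.997, 0.083, 0.0], [0.083, 0.997, -0.0], [-0.0, -0.0, -1.0]]
wrist_force: [-0.8, 0.4, -1.0]
opening: 0.458
gripper_force: 62.1
```

```bash
python3 cm.py|grep -E "range"
python3 - <<'E'
from plan import *
s=manip.observe();print(now(),s["wrist_force"])
E
```

```text
u range [0.0024 0.003  0.2001 0.2046]
u range [0.0018 0.0025 0.1368 0.1375]
(array([0.439 , 0.2917, 0.1088]), np.float64(175.25902015455821)) [ 0.5314  0.1414 -1.8794]
```

Call:
drive_tool --pt "20 -0.013 0 0.0035 0" --pt "20 -0.013 0 0.0035 0"

```text
time_s: 20.38
ee_pos: [0.441, 0.2915, 0.1082]
tcp_rot: [[-0.997, 0.083, -0.0], [0.083, 0.997, -0.0], [-0.0, -0.0, -1.0]]
wrist_force: [0.1, -0.7, -1.7]
opening: 0.458
gripper_force: 62.1
```

Call:
drive_tool --pt "20 -0.013 0 0.0035 0" --pt "20 -0.013 0 0.0035 0"

```text
time_s: 20.62
ee_pos: [0.443, 0.2914, 0.1077]
tcp_rot: [[-0.997, 0.083, 0.0], [0.083, 0.997, -0.0], [-0.0, -0.0, -1.0]]
wrist_force: [-0.2, -0.7, -1.1]
opening: 0.457
gripper_force: 62.1
```

```bash
python3 cm.py|grep -E "range"
python3 - <<'E'
from plan import *
s=manip.observe();print(now(),s["wrist_force"])
E
```

```text
u range [0.002  0.0027 0.1966 0.2109]
u range [0.0011 0.0022 0.1328 0.1331]
(array([0.4429, 0.2914, 0.1077]), np.float64(175.2512639196797)) [-0.2329 -0.4017 -1.6978]
```

Call:
drive_tool --pt "20 -0.013 0 0.0035 0" --pt "20 -0.013 0 0.0035 0"

```text
time_s: 20.98
ee_pos: [0.4449, 0.2912, 0.1071]
tcp_rot: [[-0.997, 0.083, 0.0], [0.083, 0.997, -0.0], [-0.0, -0.0, -1.0]]
wrist_force: [-0.2, -0.4, -1.8]
opening: 0.458
gripper_force: 62.1
```

Call:
drive_tool --pt "20 -0.007 0 0.002 0" --pt "20 -0.007 0 0.002 0"

```text
time_s: 21.22
ee_pos: [0.4459, 0.2912, 0.1068]
tcp_rot: [[-0.997, 0.083, -0.0], [0.083, 0.997, -0.0], [0.0, -0.0, -1.0]]
wrist_force: [1.1, 0.4, -1.6]
opening: 0.456
gripper_force: 62.1
```

Call:
drive_tool --pt "20 -0.007 0 0.002 0" --pt "20 -0.007 0 0.002 0"

```text
time_s: 21.48
ee_pos: [0.4469, 0.291, 0.1065]
tcp_rot: [[-0.997, 0.083, 0.0], [0.083, 0.997, -0.0], [-0.0, -0.0, -1.0]]
wrist_force: [-0.0, 0.4, -0.7]
opening: 0.454
gripper_force: 62.1
```

```bash
python3 cm.py|grep -E "range|0.12|0.1 "
python3 - <<'E'
from plan import *
s=manip.observe();print(now(),s["wrist_force"])
E
```

```text
u range [0.0011 0.0022 0.1909 0.1937]
scene 0.0 67 h [0.0374 0.0425 0.0465] w [-0.0193 -0.001   0.0168]
scene 0.04 123 h [0.0375 0.0426 0.0461] w [-0.0193 -0.0012  0.0174]
scene 0.1 118 h [0.0378 0.0429 0.0462] w [-0.0196 -0.0018  0.017 ]
scene 0.12 177 h [0.0385 0.0452 0.0603] w [-0.0195 -0.0005  0.0179]
u range [0.0013 0.0028 0.1289 0.1295]
(array([0.4469, 0.291 , 0.1066]), np.float64(175.25342804558545)) [ 0.636   0.3372 -1.491 ]
```

```bash
cat > f.py <<'E'
from cm import *
import sys
for sd in ("top","scene"):
    p,u,w,h=coach(sd)
    m=(np.abs(w)<.016)&(h>.036)&(h<.05)&(u<.12)&(u>-.03)
    k=m&(np.abs(h-.043)<.006); print(sd,"front",np.sort(u[k])[:6].round(4))
    m=(np.abs(w)<.014)&(u<.05)&(u>-.05)&(h<.036)&(h>.004)
    o=np.argsort(u[m]);print(np.c_[u[m],h[m]][o][::max(1,m.sum()//14)].round(4).tolist())
    if sd=="scene": cv2.imwrite("pics/"+sys.argv[1],cv2.resize(p[240:350,380:500],None,fx=5,fy=5,interpolation=cv2.INTER_CUBIC))
E
python3 f.py s2.png
```

```text
top front [-0.008  -0.0072 -0.0071 -0.0067 -0.0064 -0.0059]
[[-0.0451, 0.0289], [-0.0448, 0.0339], [-0.0445, 0.0236], [-0.0441, 0.0309], [-0.0407, 0.0138], [-0.0369, 0.0133], [-0.0312, 0.0118], [-0.0272, 0.0142], [-0.0231, 0.0149], [-0.0156, 0.0274], [-0.0142, 0.0241], [-0.0133, 0.0236], [-0.0113, 0.0262], [-0.009, 0.0282], [0.0081, 0.0345]]
scene front [-0.0072 -0.0066 -0.0065 -0.0065 -0.0064 -0.0064]
[[-0.028, 0.0153], [-0.0238, 0.0165], [-0.018, 0.0141], [-0.0154, 0.029], [-0.0136, 0.0226], [-0.0132, 0.0269], [-0.0125, 0.0304], [-0.0121, 0.0118], [-0.0114, 0.0128], [-0.0104, 0.0284], [-0.009, 0.028], [-0.0077, 0.0252], [-0.0042, 0.0327], [-0.0027, 0.0272], [-0.0008, 0.0206], [0.0011, 0.0117], [0.0026, 0.0086]]
```

View pics/s2.png

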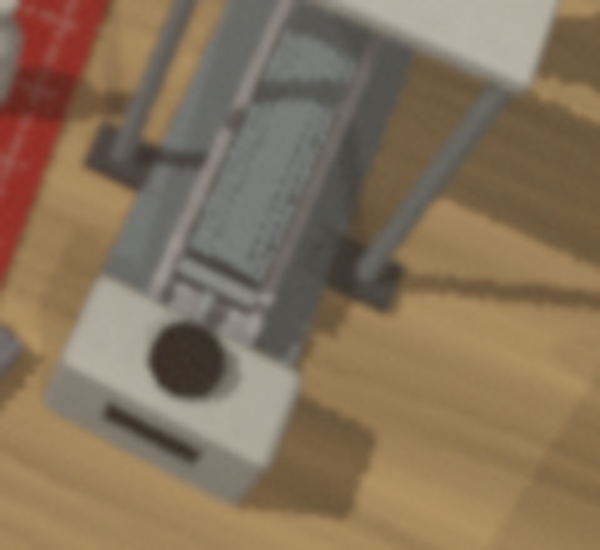

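```bash
cat > pl.py <<'E'
from cm import *
def plate(X):
    P=X.reshape(-1,3);P=P[np.isfinite(P).all(1)];r=P[:,:2]-STOP; u=-(r@D)/.9659; w=r@np.array([-D[1],D[0]]); h=(P[:,2]-.0303-.2588*u)*.9659
    u=u+0*h- 0
    m=(np.abs(w)<.017)&(h>.021)&(h<.031)&(u>-.035)&(u<.03);return np.percentile(u[m],[5,25,50,75,95]).round(4),m.sum()
for n in("top","scene"):
    print(n,"start",plate(np.load(n+"0.npy")),"now",plate(cloud(n)[1]))
E
python3 pl.py
```

```text
top start (array([-0.0153, -0.0125, -0.0098, -0.0076, -0.0055]), np.int64(40)) now (array([-0.0153, -0.0141, -0.0125, -0.0104, -0.0091]), np.int64(20))
scene start (array([-0.0152, -0.0134, -0.0118, -0.0097, -0.0078]), np.int64(46)) now (array([-0.0148, -0.0132, -0.0108, -0.0081, -0.002 ]), np.int64(57))
```

The plate hasn't moved. After correcting for tilt, the coach front is about 4–5 mm short of it.

Call:
drive_tool --pt "20 -0.01 0 0.003 0" --pt "20 -0.02 0 0.0055 0" --pt "20 -0.02 0 0.0055 0"

```text
time_s: 22.15
ee_pos: [0.45, 0.2908, 0.1057]
tcp_rot: [[-0.997, 0.083, 0.0], [0.083, 0.997, -0.0], [-0.0, -0.0, -1.0]]
wrist_force: [-0.9, -0.6, -1.8]
opening: 0.456
gripper_force: 62.1
```

Call:
drive_tool --pt "20 -0.008 0 0.002 0" --pt "20 -0.008 0 0.002 0"

```text
time_s: 22.4
ee_pos: [0.451, 0.2907, 0.1054]
tcp_rot: [[-0.997, 0.083, -0.0], [0.083, 0.997, -0.0], [0.0, -0.0, -1.0]]
wrist_force: [-1.4, 0.6, -0.0]
opening: 0.455
gripper_force: 62.1
```

Call:
drive_tool --pt "20 -0.007 0 0.002 0" --pt "20 -0.007 0 0.002 0"

```text
time_s: 22.65
ee_pos: [0.452, 0.2906, 0.1051]
tcp_rot: [[-0.997, 0.083, -0.0], [0.083, 0.997, -0.0], [0.0, -0.0, -1.0]]
wrist_force: [-3.1, 0.7, 0.7]
opening: 0.456
gripper_force: 62.1
```

```bash
python3 pl.py; python3 f.py s3.png | grep front;python3 - <<'E'
from plan import *
s=manip.observe();print(now(),s["wrist_force"])
E
```

```text
top start (array([-0.0153, -0.0125, -0.0098, -0.0076, -0.0055]), np.int64(40)) now (array([-0.017 , -0.0167, -0.0162, -0.0156, -0.0137]), np.int64(9))
scene start (array([-0.0152, -0.0134, -0.0118, -0.0097, -0.0078]), np.int64(46)) now (array([-0.0163, -0.0143, -0.0121, -0.0096, -0.0078]), np.int64(51))
top front [-0.0116 -0.0114 -0.0114 -0.0113 -0.011  -0.0106]
scene front [-0.013  -0.0121 -0.0121 -0.012  -0.0118 -0.0116]
(array([0.452 , 0.2906, 0.1051]), np.float64(175.26013665135875)) [-3.8609 -0.2987  0.2827]
```

Contact confirmed: Fx is about −3.5 N and the plate has moved 1–2 mm. I'll push 1 mm more, then back off slowly up-slope.

Call:
drive_tool --pt "20 -0.007 0 0.002 0" --pt "20 -0.007 0 0.002 0" --pt "20 -0.007 0 0.002 0"

```text
time_s: 23.22
ee_pos: [0.4532, 0.2905, 0.1048]
tcp_rot: [[-0.997, 0.083, 0.0], [0.083, 0.997, -0.0], [-0.0, -0.0, -1.0]]
wrist_force: [-3.6, -0.2, 0.3]
opening: 0.46
gripper_force: 62.1
```

Call:
drive_tool --pt "20 0.003 0 -0.001 0" --pt "20 0.008 0 -0.002 0" --pt "20 0.013 0 -0.0035 0" --pt "20 0.018 0 -0.005 0" --pt "20 0.024 0 -0.006 0" --pt "20 0.032 0 -0.008 0" --pt "20 0.045 0 -0.012 0" --pt "20 0.07 0 -0.02 0" --pt "20 0.12 0 -0.035 0" --pt "20 0.25 0 -0.08 0" --pt "20 0.4 0 -0.15 0" --pt "20 0.4 0 -0.15 0"

```text
time_s: 24.72
ee_pos: [0.3921, 0.2961, 0.1281]
tcp_rot: [[-0.997, 0.081, 0.0], [0.081, 0.997, 0.001], [-0.0, 0.001, -1.0]]
wrist_force: [1.4, 1.3, -2.1]
opening: 0.458
gripper_force: 62.1
```

```bash
python3 pl.py; python3 f.py s4.png | grep front;python3 - <<'E'
from plan import *
s=manip.observe();print(now(),s["wrist_force"])
# van centre is 30 mm beyond grip opposite to tool x (up-slope end held). tool x->tote axis angle 2.6
x=E; g=LARGE+.030*x
plan([((.42,.20,.25),150),((.40,-.05,.25),75),(np.r_[g-[.03,0],.2],2.6),(np.r_[g,.08],2.6),(np.r_[g,.0185],2.6)])
E
```

```text
top start (array([-0.0153, -0.0125, -0.0098, -0.0076, -0.0055]), np.int64(40)) now (array([-0.0156, -0.0155, -0.0145, -0.0129, -0.0125]), np.int64(7))
scene start (array([-0.0152, -0.0134, -0.0118, -0.0097, -0.0078]), np.int64(46)) now (array([-0.0151, -0.0132, -0.0112, -0.008 , -0.0067]), np.int64(49))
top front [-0.0119 -0.0117 -0.0112 -0.0111 -0.0109 -0.0104]
scene front [-0.0123 -0.0119 -0.0118 -0.0116 -0.0113 -0.0113]
(array([0.3937, 0.2954, 0.1271]), np.float64(175.2322387773071)) [-0.2693 -0.7186 -0.4176]
[-0.2274, -0.619, -0.8192, 0.2804] rows 3
  -> [0.42 0.2  0.25] 150
[-0.3589, -0.755, -0.0, 0.4167] rows 4
[-0.7444, -0.3805, -0.0, 0.4167] rows 4
  -> [ 0.4  -0.05  0.25] 75
[-0.664, 0.5221, 0.1667, 0.4022] rows 4
[-0.2274, 0.8135, 0.1667, 0.4022] rows 4
  -> [ 0.4997 -0.2829  0.2   ] 2.6
[0.1998, 0.0091, 0.8, -0.0] rows 2
  -> [ 0.5297 -0.2829  0.08  ] 2.6
[0.0, 0.0, 0.41, -0.0] rows 1
  -> [ 0.5297 -0.2829  0.0185] 2.6
```

View pics/s4.png

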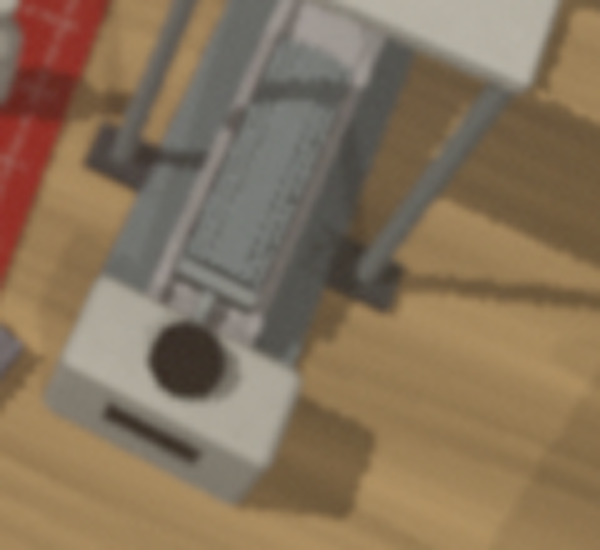

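The coach's front sits against the stop plate, which is back near rest. Next the van goes to the tote.

Call:
drive_tool --pt "20 0 0 -0.4 0" --pt "20 0 0 -0.8 0" --pt "20 -0.227 -0.619 -0.82 0.28" --pt "20 -0.227 -0.619 -0.82 0.28" --pt "20 -0.227 -0.619 -0.82 0.28" --pt "20 -0.227 -0.619 -0.82 0.28"

```text
time_s: 25.68
ee_pos: [0.4198, 0.2, 0.2502]
tcp_rot: [[-0.866, 0.499, -0.0], [0.499, 0.866, -0.0], [0.0, -0.0, -1.0]]
wrist_force: [-0.4, 0.7, -1.4]
opening: 0.454
gripper_force: 62.0
```

Call:
drive_tool --pt "20 -0.359 -0.755 0 0.417" --pt "20 -0.359 -0.755 0 0.417" --pt "20 -0.359 -0.755 0 0.417" --pt "20 -0.359 -0.755 0 0.417" --pt "20 -0.359 -0.755 0 0.417"

```text
time_s: 26.3
ee_pos: [0.4098, 0.0755, 0.2502]
tcp_rot: [[-0.386, 0.923, -0.0], [0.923, 0.386, -0.0], [-0.0, -0.0, -1.0]]
wrist_force: [0.3, -0.4, -1.3]
opening: 0.458
gripper_force: 61.9
```

Call:
drive_tool --pt "20 -0.744 -0.38 0 0.417" --pt "20 -0.744 -0.38 0 0.417" --pt "20 -0.744 -0.38 0 0.417" --pt "20 -0.744 -0.38 0 0.417" --pt "20 -0.744 -0.38 0 0.417"

```text
time_s: 26.92
ee_pos: [0.3999, -0.0495, 0.2502]
tcp_rot: [[0.255, 0.967, -0.0], [0.967, -0.255, -0.0], [-0.0, -0.0, -1.0]]
wrist_force: [-0.7, 1.2, -1.3]
opening: 0.454
gripper_force: 61.8
```

Call:
drive_tool --pt "20 -0.664 0.522 0.167 0.402" --pt "20 -0.664 0.522 0.167 0.402" --pt "20 -0.664 0.522 0.167 0.402" --pt "20 -0.664 0.522 0.167 0.402" --pt "20 -0.664 0.522 0.167 0.402"

```text
time_s: 27.55
ee_pos: [0.4497, -0.1659, 0.2251]
tcp_rot: [[0.776, 0.631, -0.001], [0.631, -0.776, 0.0], [-0.0, -0.0, -1.0]]
wrist_force: [0.2, 0.1, -0.8]
opening: 0.451
gripper_force: 62.0
```

Call:
drive_tool --pt "20 -0.227 0.813 0.167 0.402" --pt "20 -0.227 0.813 0.167 0.402" --pt "20 -0.227 0.813 0.167 0.402" --pt "20 -0.227 0.813 0.167 0.402" --pt "20 -0.227 0.813 0.167 0.402"

```text
time_s: 28.18
ee_pos: [0.4997, -0.2823, 0.2001]
tcp_rot: [[0.999, 0.05, -0.0], [0.05, -0.999, 0.0], [-0.0, -0.0, -1.0]]
wrist_force: [-0.5, 0.5, -1.8]
opening: 0.454
gripper_force: 62.0
```

Run:
```python
from plan import *
s=manip.observe();print(now(),s["opening"],s["joint_positions"])
g=LARGE+.030*E
plan([(np.r_[g,.09],2.6),(np.r_[g,.020],2.6)])
```

```text
(array([ 0.4997, -0.2823,  0.2001]), np.float64(2.8914146383013923)) 0.4535759095181906 [  9.1903  47.3079  36.2127  88.4049 -32.0068  55.0053 -31.778 ]
[0.2001, 0.0145, 0.7339, 0.0032] rows 2
  -> [ 0.5297 -0.2829  0.09  ] 2.6
[0.0, 0.0, 0.4667, -0.0] rows 2
  -> [ 0.5297 -0.2829  0.02  ] 2.6
```

Call:
drive_tool --pt "20 0.2 0.014 0 0.003" --pt "20 0.2 0.014 0.4 0.003" --pt "20 0.2 0.014 0.733 0.003" --pt "20 0.2 0.014 0.733 0.003"

```text
time_s: 28.68
ee_pos: [0.5286, -0.2823, 0.0883]
tcp_rot: [[0.999, 0.045, -0.004], [0.045, -0.999, 0.003], [-0.004, -0.003, -1.0]]
wrist_force: [-0.5, -1.5, -0.6]
opening: 0.453
gripper_force: 61.9
```

Run:
```python
from plan import *
print(now())
for n in("top","scene"):
    p,X=cloud(n);P=X.reshape(-1,3);P=P[np.isfinite(P).all(1)];r=P[:,:2]-LARGE;a=r@E;b=r@np.array([-E[1],E[0]])
    m=(P[:,2]>.1)&(P[:,2]<.128)&(abs(a)<.07)&(abs(b)<.025);print(n,m.sum(),np.percentile(a[m],[1,99]),np.percentile(b[m],[2,98]),P[m,2].max())
    for nm,C,L in (("large walls",0,.07),):
        w=(P[:,2]>.014)&(P[:,2]<.026)&(abs(a)<.08)&(abs(b)<.045);print(np.percentile(b[w],[1,99]))
p=cloud("top")[0];cv2.imwrite("pics/t3.png",cv2.resize(p[170:290,340:440],None,fx=5,fy=5,interpolation=cv2.INTER_CUBIC))
```

```text
(array([ 0.5286, -0.2823,  0.0883]), np.float64(2.5681506229552715))Traceback (most recent call last):
  File "<stdin>", line 5, in <module>
    return _quantile_unchecked(
        a, q, axis, out, overwrite_input, method, keepdims, weights)
    return _ureduce(a,
                    func=_quantile_ureduce_func,
    ...<5 lines>...
                    overwrite_input=overwrite_input,
                    method=method)
    r = func(a, **kwargs)
    result = _quantile(arr,
                       quantiles=q,
    ...<2 lines>...
                       out=out,
                       weights=wgt)
    slices_having_nans = np.isnan(arr[-1, ...])
                                  ~~~^^^^^^^^^
IndexError: index -1 is out of bounds for axis 0 with size 0
```

Call:
drive_tool --pt "20 0 0 0.25 0" --pt "20 0 0 0.4 0" --pt "20 0 0 0.42 0" --pt "20 0 0 0.44 0" --pt "20 0 0 0.45 0" --pt "20 0 0 0.45 0"

```text
time_s: 29.48
ee_pos: [0.5299, -0.2834, 0.0235]
tcp_rot: [[0.999, 0.042, 0.001], [0.042, -0.999, -0.0], [0.001, 0.0, -1.0]]
wrist_force: [-0.5, 0.8, -1.6]
opening: 0.451
gripper_force: 62.1
```

Run:
```python
from plan import *
print(now())
for n in("top","scene"):
    p,X=cloud(n);P=X.reshape(-1,3);P=P[np.isfinite(P).all(1)];r=P[:,:2]-LARGE;a=r@E;b=r@np.array([-E[1],E[0]])
    m=(P[:,2]>.035)&(P[:,2]<.06)&(abs(a)<.07)&(abs(b)<.025)
    if m.sum()>5: print(n,m.sum(),np.percentile(a[m],[1,99]),np.percentile(b[m],[2,98]),P[m,2].max())
    if n=="top": cv2.imwrite("pics/t3.png",cv2.resize(p[170:290,340:440],None,fx=5,fy=5,interpolation=cv2.INTER_CUBIC))
```

```text
(array([ 0.5299, -0.2834,  0.0235]), np.float64(2.3828551230611223))
scene 163 [-0.0473  0.0487] [-0.0212  0.0225] 0.05966007944077534
```

View pics/t3.png

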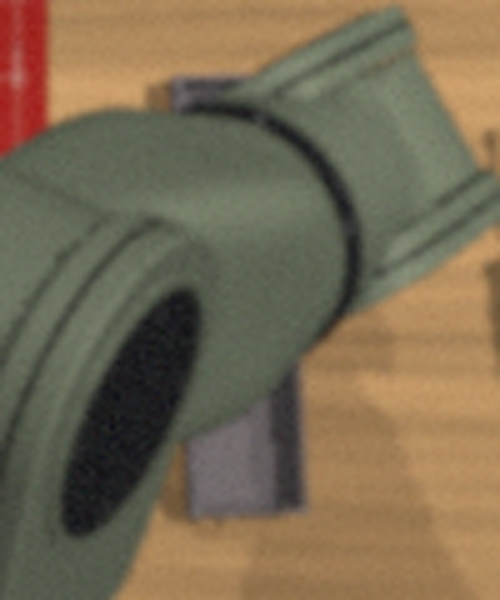

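The arm hides the van from above, but the scene cloud puts it centred in the large compartment to within 1 mm. Lowering the last bit and releasing.

Call:
drive_tool --pt "20 0 0 0.012 0" --pt "20 0 0 0.022 0" --pt "20 0 0 0.022 0"

```text
time_s: 29.95
ee_pos: [0.5296, -0.2833, 0.0194]
tcp_rot: [[0.999, 0.041, -0.0], [0.041, -0.999, -0.0], [-0.0, 0.0, -1.0]]
wrist_force: [0.6, 0.6, -1.2]
opening: 0.455
gripper_force: 62.1
```

Call:
drive_tool --pt "75 0 0 0 0" --pt "75 0 0 0 0" --pt "75 0 0 0 0" --pt "75 0 0 -0.15 0" --pt "75 0 0 -0.5 0" --pt "75 0 0 -0.9 0" --pt "75 0 0 -0.9 0" --pt "75 0 0 -0.9 0"

```text
time_s: 30.95
ee_pos: [0.5297, -0.283, 0.1543]
tcp_rot: [[0.999, 0.042, -0.0], [0.042, -0.999, 0.0], [-0.0, -0.0, -1.0]]
wrist_force: [-0.8, 1.3, -0.3]
opening: 0.754
gripper_force: 0.0
```

Run:
```python
from plan import *
print(now())
p,X=cloud("scene");P=X.reshape(-1,3);P=P[np.isfinite(P).all(1)];r=P[:,:2]-LARGE;a=r@E;b=r@np.array([-E[1],E[0]])
m=(P[:,2]>.035)&(P[:,2]<.06)&(abs(a)<.07)&(abs(b)<.025)
print(m.sum(),np.percentile(a[m],[1,99]),np.percentile(b[m],[2,98]),np.percentile(P[m&(a<-.02),2],90),np.percentile(P[m&(a>.02),2],90))
plan([((.55,-.10,.22),30),((.676,.074,.20),66),((.676,.074,.022),66)])
```

```text
(array([ 0.5297, -0.283 ,  0.1543]), np.float64(2.3794989612863064))
321 [-0.0452  0.048 ] [-0.0177  0.0216] 0.0499082741972365 0.04971949442249067
[0.0937, -0.6067, -0.2207, -0.1535] rows 2
[0.2358, -0.5667, -0.2207, -0.1535] rows 2
  -> [ 0.55 -0.1   0.22] 30
[0.6537, -0.2923, 0.0667, -0.2] rows 2
[0.7121, -0.076, 0.0667, -0.2] rows 2
  -> [0.676 0.074 0.2  ] 66
[0.0, 0.0, 0.5933, 0.0] rows 2
[0.0, 0.0, 0.5933, 0.0] rows 2
  -> [0.676 0.074 0.022] 66
```

Call:
drive_tool --pt "90 0.094 -0.607 -0.221 -0.154" --pt "90 0.094 -0.607 -0.221 -0.154" --pt "90 0.094 -0.607 -0.221 -0.154"

```text
time_s: 31.38
ee_pos: [0.5406, -0.1893, 0.1874]
tcp_rot: [[0.959, 0.283, -0.0], [0.283, -0.959, 0.001], [0.0, -0.001, -1.0]]
wrist_force: [-0.3, -0.9, 0.3]
opening: 0.899
gripper_force: 0.0
```

Call:
drive_tool --pt "90 0.236 -0.567 -0.221 -0.154" --pt "90 0.236 -0.567 -0.221 -0.154" --pt "90 0.236 -0.567 -0.221 -0.154"

```text
time_s: 31.75
ee_pos: [0.5506, -0.0986, 0.2205]
tcp_rot: [[0.864, 0.504, -0.0], [0.504, -0.864, 0.001], [0.0, -0.001, -1.0]]
wrist_force: [0.2, -0.3, -1.0]
opening: 0.897
gripper_force: 0.0
```

Call:
drive_tool --pt "90 0.654 -0.292 0.067 -0.2" --pt "90 0.654 -0.292 0.067 -0.2" --pt "90 0.654 -0.292 0.067 -0.2"

```text
time_s: 32.12
ee_pos: [0.6138, -0.0118, 0.2086]
tcp_rot: [[0.666, 0.746, -0.002], [0.746, -0.666, 0.0], [-0.001, -0.002, -1.0]]
wrist_force: [-1.0, -0.9, -1.2]
opening: 0.9
gripper_force: 0.0
```

Call:
drive_tool --pt "90 0.712 -0.076 0.067 -0.2" --pt "90 0.712 -0.076 0.067 -0.2" --pt "90 0.712 -0.076 0.067 -0.2" --pt "90 0.712 -0.076 0.067 -0.2"

```text
time_s: 32.62
ee_pos: [0.6757, 0.0715, 0.2]
tcp_rot: [[0.409, 0.913, -0.001], [0.913, -0.409, -0.001], [-0.002, -0.0, -1.0]]
wrist_force: [-0.3, -0.3, -0.2]
opening: 0.9
gripper_force: 0.0
```

Run:
```python
from plan import *
s=manip.observe();print(now(),s["opening"],np.array(s["joint_positions"]))
plan([((.676,.074,.017),66)])
```

```text
(array([0.6757, 0.0715, 0.2   ]), np.float64(65.85558459519441)) 0.9000441155866421 [-17.2135  54.6247  23.3043  61.8877 -20.3851  67.2469 -19.1522]
[0.0081, -0.0025, 0.6101, -0.0008] rows 2
[0.0081, -0.0025, 0.6101, -0.0008] rows 2
  -> [0.676 0.074 0.017] 66
```

Call:
drive_tool --pt "90 0.016 -0.005 0.3 0" --pt "90 0.016 -0.005 0.61 0" --pt "90 0.016 -0.005 0.61 0" --pt "90 0.016 -0.005 0.61 0"

```text
time_s: 33.12
ee_pos: [0.677, 0.0754, 0.1113]
tcp_rot: [[0.407, 0.914, 0.002], [0.914, -0.407, -0.001], [0.0, 0.002, -1.0]]
wrist_force: [0.7, 0.0, 1.1]
opening: 0.902
gripper_force: 0.0
```

Call:
drive_tool --pt "90 0 0 0.3 0" --pt "90 0 0 0.61 0" --pt "90 0 0 0.61 0" --pt "90 0 0 0.61 0" --pt "20 0 0 0.61 0" --pt "20 0 0 0.61 0" --pt "20 0 0 0.61 0" --pt "20 0 0 0.61 0" --pt "20 0 0 0.61 0"

```text
time_s: 34.25
ee_pos: [0.6769, 0.0765, 0.0192]
tcp_rot: [[0.405, 0.914, 0.002], [0.914, -0.405, 0.0], [0.001, 0.001, -1.0]]
wrist_force: [-2.3, -0.4, 12.9]
opening: 0.457
gripper_force: 61.4
```

Call:
drive_tool --pt "20 0 0 -0.3 0" --pt "20 0 0 -0.7 0" --pt "20 0 0 -1 0" --pt "20 0 0 -1 0"

```text
time_s: 34.75
ee_pos: [0.6776, 0.0765, 0.1716]
tcp_rot: [[0.405, 0.914, 0.006], [0.914, -0.405, 0.0], [0.003, 0.005, -1.0]]
wrist_force: [-0.0, -0.3, -1.6]
opening: 0.458
gripper_force: 61.1
```

Run:
```python
from plan import *
s=manip.observe();print(now(),s["opening"],s["gripper_force"])
plan([((.55,-.10,.22),30),(np.r_[MID+[.02,0.02],.2],2.6),(np.r_[MID,.09],2.6),(np.r_[MID,.0235],2.6)])
```

```text
(array([0.6776, 0.0765, 0.1716]), np.float64(66.09820562718451)) 0.4584740341508371 61.05059266090393
[-0.7101, -0.1505, -0.1613, 0.2005] rows 2
[-0.7218, 0.0769, -0.1613, 0.2005] rows 2
  -> [ 0.55 -0.1   0.22] 30
[-0.6777, 0.2598, 0.0667, 0.1522] rows 2
[-0.5969, 0.4129, 0.0667, 0.1522] rows 2
  -> [ 0.4129 -0.2692  0.2   ] 2.6
[-0.1392, 0.1271, 0.7333, -0.0] rows 2
  -> [ 0.3929 -0.2892  0.09  ] 2.6
[0.0, 0.0, 0.4433, -0.0] rows 2
  -> [ 0.3929 -0.2892  0.0235] 2.6
```

Call:
drive_tool --pt "20 -0.71 -0.15 -0.16 0.2" --pt "20 -0.71 -0.15 -0.16 0.2" --pt "20 -0.71 -0.15 -0.16 0.2"

```text
time_s: 35.12
ee_pos: [0.6113, -0.0149, 0.1926]
tcp_rot: [[0.673, 0.74, 0.0], [0.74, -0.673, -0.001], [-0.001, 0.001, -1.0]]
wrist_force: [1.1, 1.3, -0.7]
opening: 0.456
gripper_force: 61.2
```

Call:
drive_tool --pt "20 -0.722 0.077 -0.16 0.2" --pt "20 -0.722 0.077 -0.16 0.2" --pt "20 -0.722 0.077 -0.16 0.2"

```text
time_s: 35.5
ee_pos: [0.5477, -0.1025, 0.2163]
tcp_rot: [[0.868, 0.497, 0.0], [0.497, -0.868, -0.001], [-0.0, 0.001, -1.0]]
wrist_force: [-0.5, 1.8, -1.0]
opening: 0.454
gripper_force: 61.1
```

Call:
drive_tool --pt "20 -0.678 0.26 0.067 0.152" --pt "20 -0.678 0.26 0.067 0.152" --pt "20 -0.678 0.26 0.067 0.152"

```text
time_s: 35.88
ee_pos: [0.4791, -0.1865, 0.2053]
tcp_rot: [[0.96, 0.28, -0.001], [0.28, -0.96, -0.0], [-0.001, 0.0, -1.0]]
wrist_force: [1.7, 1.2, -0.8]
opening: 0.453
gripper_force: 61.1
```

Call:
drive_tool --pt "20 -0.597 0.413 0.067 0.152" --pt "20 -0.597 0.413 0.067 0.152" --pt "20 -0.597 0.413 0.067 0.152" --pt "20 -0.597 0.413 0.067 0.152"

```text
time_s: 36.38
ee_pos: [0.413, -0.2685, 0.1952]
tcp_rot: [[0.999, 0.05, -0.0], [0.05, -0.999, 0.001], [-0.0, -0.001, -1.0]]
wrist_force: [1.3, 0.4, -1.3]
opening: 0.455
gripper_force: 61.1
```

Run:
```python
from plan import *
s=manip.observe();print(now(),s["joint_positions"])
plan([(np.r_[MID,.09],2.6),(np.r_[MID,.0235],2.6)])
```

```text
(array([ 0.413 , -0.2685,  0.1952]), np.float64(2.883214767553638)) [ 10.6938  41.1692  34.7761 105.344  -32.8079  43.935  -23.9109]
[-0.141, 0.1305, 0.7012, 0.0031] rows 2
  -> [ 0.3929 -0.2892  0.09  ] 2.6
[0.0, 0.0, 0.4433, -0.0] rows 2
  -> [ 0.3929 -0.2892  0.0235] 2.6
```

Call:
drive_tool --pt "20 -0.141 0.13 0 0.003" --pt "20 -0.135 0.13 0.4 0.003" --pt "20 -0.135 0.13 0.7 0.003" --pt "20 -0.135 0.13 0.7 0.003"

```text
time_s: 36.88
ee_pos: [0.3927, -0.2885, 0.0889]
tcp_rot: [[0.999, 0.045, -0.003], [0.045, -0.999, 0.003], [-0.003, -0.003, -1.0]]
wrist_force: [-0.3, -1.0, 0.9]
opening: 0.462
gripper_force: 61.0
```

Call:
drive_tool --pt "20 0 0 0.2 0" --pt "20 0 0 0.4 0" --pt "20 0 0 0.43 0" --pt "20 0 0 0.44 0" --pt "20 0 0 0.445 0" --pt "20 0 0 0.445 0"

```text
time_s: 37.62
ee_pos: [0.3931, -0.2901, 0.0246]
tcp_rot: [[0.999, 0.043, 0.001], [0.043, -0.999, -0.001], [0.001, 0.001, -1.0]]
wrist_force: [-0.7, 0.2, -1.5]
opening: 0.457
gripper_force: 61.1
```

```bash
cat > tt.py <<'E'
from plan import *
p,X=cloud("scene");P=X.reshape(-1,3);P=P[np.isfinite(P).all(1)]
for n,C,L in(("van",LARGE,.06),("tender",MID,.045)):
    r=P[:,:2]-C;a=r@E;b=r@np.array([-E[1],E[0]])
    m=(P[:,2]>.035)&(P[:,2]<.06)&(abs(a)<L)&(abs(b)<.028)
    print(n,m.sum(),np.percentile(a[m],[1,99]),np.percentile(b[m],[2,98]),np.percentile(P[m&(a<-.01),2],90),np.percentile(P[m&(a>.01),2],90))
print(now(),manip.observe()["wrist_force"])
E
python3 tt.py
```

```text
van 318 [-0.0469  0.0481] [-0.0179  0.0218] 0.0499350619709138 0.04968393172665997
tender 175 [-0.0251  0.033 ] [-0.024   0.0257] 0.0541209670265402 0.05441766467474207
(array([ 0.3929, -0.2901,  0.0245]), np.float64(2.4698761680235575)) [-0.2333  0.135  -0.8834]
```

Call:
drive_tool --pt "20 0 0 0.015 0" --pt "20 0 0 0.026 0" --pt "20 0 0 0.026 0"

```text
time_s: 38.05
ee_pos: [0.3927, -0.29, 0.0202]
tcp_rot: [[0.999, 0.043, 0.0], [0.043, -0.999, 0.0], [0.0, -0.0, -1.0]]
wrist_force: [-0.9, 2.5, 7.6]
opening: 0.454
gripper_force: 62.3
```

Call:
drive_tool --pt "75 0 0 0 0" --pt "75 0 0 0 0" --pt "75 0 0 0 0" --pt "75 0 0 -0.15 0" --pt "75 0 0 -0.5 0" --pt "75 0 0 -1 0" --pt "75 0 0 -1 0" --pt "75 0 0 -1 0"

```text
time_s: 39.05
ee_pos: [0.393, -0.2898, 0.1701]
tcp_rot: [[0.999, 0.043, 0.001], [0.043, -0.999, -0.0], [0.001, 0.0, -1.0]]
wrist_force: [0.3, -0.3, 0.2]
opening: 0.749
gripper_force: 0.0
```

Call:
drive_tool --pt "75 0 -0.9 0 0" --pt "75 0 -0.9 0 0" --pt "75 0 -0.9 0 0" --pt "75 0 -0.9 0 0"

```text
time_s: 39.55
ee_pos: [0.3867, -0.1549, 0.1692]
tcp_rot: [[0.999, 0.044, -0.001], [0.044, -0.999, -0.0], [-0.001, -0.0, -1.0]]
wrist_force: [-0.1, -0.7, -0.5]
opening: 0.749
gripper_force: 0.0
```

```bash
python3 tt.py; python3 pl.py; python3 f.py s5.png|grep front; python3 cm.py|grep -E "scene"
python3 - <<'E'
from h import *
p,X=cloud("top");cv2.imwrite("pics/tf.png",cv2.resize(p[110:290,140:420],None,fx=2.8,fy=2.8))
E
```

```text
van 320 [-0.0473  0.0479] [-0.0179  0.0217] 0.049460080015331864 0.05008008104703417
tender 199 [-0.0351  0.0328] [-0.0183  0.0208] 0.0497666455971187 0.04982200718202545
(array([ 0.3868, -0.1559,  0.1693]), np.float64(2.433110267531914)) [-0.0204 -1.1836 -0.3056]
top start (array([-0.0153, -0.0125, -0.0098, -0.0076, -0.0055]), np.int64(40)) now (array([-0.0153, -0.0152, -0.0132, -0.0129, -0.0128]), np.int64(5))
scene start (array([-0.0152, -0.0134, -0.0118, -0.0097, -0.0078]), np.int64(46)) now (array([-0.0153, -0.0139, -0.0114, -0.0091, -0.0072]), np.int64(50))
top front [-0.0119 -0.0116 -0.0112 -0.0111 -0.0108 -0.0107]
scene front [-0.0127 -0.0114 -0.0114 -0.0112 -0.0112 -0.0109]
scene 0.0 61 h [0.0367 0.0424 0.0463] w [-0.0184 -0.0008  0.017 ]
scene 0.02 124 h [0.0369 0.0425 0.0468] w [-0.0198 -0.0014  0.0174]
scene 0.04 129 h [0.0367 0.0429 0.0462] w [-0.0197 -0.0015  0.0172]
scene 0.06 124 h [0.0368 0.0431 0.0472] w [-0.0203 -0.0016  0.0173]
scene 0.08 112 h [0.0379 0.0427 0.0465] w [-0.0193 -0.0011  0.0169]
scene 0.1 119 h [0.0369 0.0432 0.0464] w [-0.0202 -0.0023  0.017 ]
scene 0.12 54 h [0.0376 0.042  0.0459] w [-0.0203 -0.0012  0.0167]
```

View pics/tf.png

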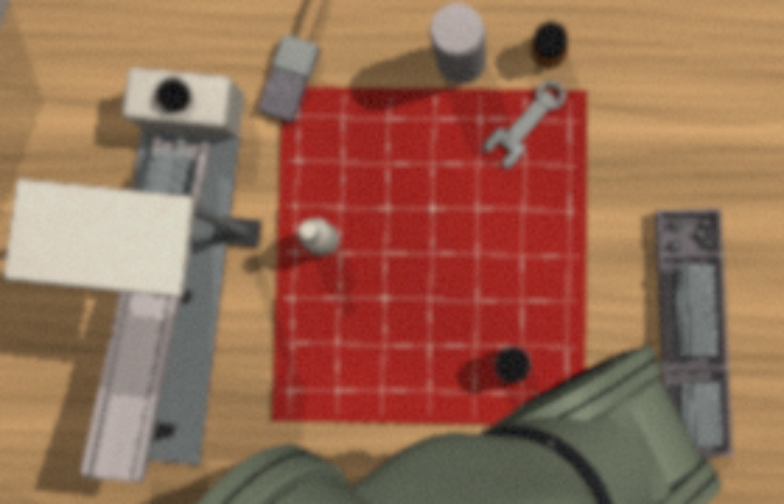

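All three wagons are placed: the mat holds only the glue, jar and spanner, the coach is at the stop, and both tote wagons are flat and centred.

```bash
python3 -c "
from plant import manip
print(manip.hand_in())"
```

```text
the job is handed in; nothing more can be done
None
```

The job is handed in at about 40 s of the 72 s limit, with no verdict returned: the coach rests against the spring stop, the van is in the largest tote compartment and the tender in the middle one. I couldn't tilt the hand under the lamp, so I pushed the coach the last stretch with the held van before putting the van in the tote.

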